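Tag out the labeller's air valve, then hold its guard at the interlock mark

TASK

A fitter is about to set the guard interlock on the labelling machine, and its air valve is already shut. Take the red tag-out clip from the yellow rack and clip it securely onto the blue lever of the air valve without turning the lever; only then swing the machine's clear guard up by its black bar until its orange pointer stands level with the red mark on the quadrant, and finish still holding the guard there with the gripper, because it falls shut if let go. Do not shift the red mark, and leave the green clip, the bottles, the label roll and the spanner where they are.

Things in the scene. Friction and masses are not known exactly. Their poses are not given: they have to be found in the camera images.
- red_clip_grip (a point): Grasp point of the red sprung tag-out clip (75 g, a big clothes-peg, jaws down): midway between its handles, 35 mm above the hinge pin, 20 mm below their tops. z up; x along the hinge pin; the handles (24 mm wide) are squeezed along y: 46 mm over them here at rest, 53 at the tops, 29 and parallel at their stop (about 8 N). A white flag, 3 mm thick, stands out 16 to 56 mm along +x.
- red_clip_mouth (a point): Middle of the red clip's mouth between its jaws, 60 mm straight below the grasp point; same axes. Jaws 24 mm wide along x, 6 mm thick, reaching 17 mm below this point; free room 19 mm above it. Gap 14 mm when clipped on; fully squeezed 25 mm here, 32 mm at the tips, opening evenly to both sides of a centred grasp.
- red_jaw (a joint): Opening angle of the red clip's hinge in rad: 0 = jaws parallel, 14 mm apart (clipped on the rail or on the lever), 0.44 = handles fully squeezed, jaws open, -0.30 = sprung shut on nothing. The spring shuts it.
- lever_grip (a point): Middle of the blue sleeve of the air valve's lever, where the clip goes: a level bar 80 mm long along x (x points to the valve stem, 75 mm away), 14 mm wide along y, 10 mm high, its centre 126 mm above the table, nothing below it. The machine's side is 110 mm away to -y; an air filter 85 mm away to +y and 50 mm farther back.
- valve (a joint): Angle of the air valve's lever in rad: 0 = shut (square to the pipe), 1.57 = open. Stiff: it moves only when pushed with 10 N or more at the sleeve.
- guard_bar (a point): Middle of the black round bar (12 mm thick, 128 mm long along y) of the handle at the guard's front edge, to be taken from above; its axis is 40 mm above the guard's clear top. With the guard shut it lies 160 mm in front of (-x) and 40 mm above the hinge axis, about 205 mm above the table. The bar may turn between the fingers as it swings.
- guard_hinge (a point): Point on the guard's hinge axis, in the middle of its width, at the rear of the guard. The axis is level and runs along this point's y axis, parallel to the bar. Turns with the guard.
- guard (a joint): Angle of the clear guard (0.5 to 0.85 kg, free hinge) in rad: 0 = shut, level; it grows as the front edge swings up and back; end stop 1.3. It falls shut when let go.
- mark (a joint): Angle of the red index on the white quadrant at the machine's right-hand side (-y), on the same scale as guard: the guard is at the mark when guard equals this value (between 0.6 and 1.0).
- guard_pointer (a point): Tip of the guard's orange pointer, 122 mm from the hinge axis, beside the quadrant.
- mark_tip (a point): Tip of the red index on the quadrant, 122 mm from the hinge axis; the guard is at the mark when the pointer's tip is at this point. The quadrant rises to 310 mm above the table; the index reaches 40 mm out beyond this tip and carries a black switch on its -y side: carry the clip round the front of them, not across. The index is clamped and not to be moved.
- green_clip_grip (a point): The same grasp point on the green clip, another sprung clip of the same shape, 100 mm along the same rail. To be left alone.
- rack: Yellow-based rack, 220 mm long (x) by 80 mm (y), fixed; origin at the middle of its underside. Its rail, 14 mm thick and 20 mm high, runs along x with its centre 110 mm above the table; the two clips sit on it 50 mm either side of the middle, in either order.
- bottle_a_mid (a point): Filled green bottle, 78 mm across, 196 mm tall, standing; the point is half-way up. Bystander.
- bottle_b_mid (a point): Another such bottle. Bystander.
- bottle_c_mid (a point): Another such bottle. Bystander.
- label_roll_mid (a point): Roll of white labels lying flat, 90 mm across, 50 mm high; its centre. Bystander.
- spanner: Steel spanner lying on the table. Bystander.
There are look-alikes about, which are no part of the job. Of the things that look like the part that bears red_clip_grip, the smaller one is meant.

How it is judged (in metres and radians):
On the way:
1. the red clip is clipped on the blue lever and let go, the guard still shut (distance between red_clip_mouth and lever_grip below 0.042 m and y of red_clip_mouth in the frame of lever_grip between -0.008 and 0.008 m and z of red_clip_mouth in the frame of lever_grip between -0.018 and 0.014 m and value of joint red_jaw between -0.2 and 0.12 rad and contact force between the fingers and red_clip below 0.1 N and value of joint guard below 0.1 rad), for 0.2 s.
At the end, for the whole second after the job is handed in: Red clip closed on the blue sleeve (mouth within 42 mm of its middle, 8 mm sideways, +14/-18 mm in height), robot off it, lever within 0.2 rad of shut; the guard's pointer within 8 mm (about 3.8 degrees) of the red mark, at rest, held by the fingers with more than 0.8 N (distance between red_clip_mouth and lever_grip below 0.042 m and y of red_clip_mouth in the frame of lever_grip between -0.008 and 0.008 m and z of red_clip_mouth in the frame of lever_grip between -0.018 and 0.014 m and value of joint red_jaw between -0.2 and 0.12 rad and contact force between each of the arm, the fingers and red_clip below 0.1 N and value of joint valve below 0.2 rad and distance between guard_pointer and mark_tip below 0.008 m and velocity of joint guard between -0.05 and 0.05 rad/s and contact force between the fingers and guard above 0.8 N); the arm keeps its last pose, push and grip.
It fails at once if the guard was raised before the red clip was on the valve lever (value of joint guard above 0.15 rad and distance between red_clip_mouth and lever_grip above 0.055 m).
It fails at once if the air valve's lever was turned (value of joint valve above 0.3 rad).
It fails at once if the red mark was moved (distance of mark_tip from where it was at the start of the episode above 0.006 m).
It fails at once if the green clip was disturbed (distance of green_clip_grip from where it was at the start of the episode above 0.03 m).
It fails at once if a bottle, the label roll or the spanner was pushed about (distance of any of bottle_a_mid, bottle_b_mid, bottle_c_mid, label_roll_mid, spanner from where it was at the start of the episode above 0.03 m).
It also fails if it takes over 54 s, if anything falls off the work surface, if the arm or the gripper's body presses on something with over 40 N, if the wrist force passes 120 N, or if a joint passes its speed limit or range.

ROBOT

A 6-joint arm with a two-finger parallel gripper is mounted at the origin on the work surface. World frame = base frame: x ahead of the robot, y to its left, z up, the work surface at z = 0. Lengths are in m, angles in degrees, forces in N, time in s.
With the tool pointing down it reaches from about 0.4 to 0.825 m from the base axis. Payload 7 kg.
Tool frame: the origin (TCP) lies on the centre line of the jaws, within the pads' length; the fingertips stand 17 mm ahead of it and the grasp point (between the pads) lies 2 mm behind it; y points along the fingers, z is the direction in which the jaws open and shut, and the axes are right-handed (so a half turn about y gives the same grasp; the last joint's range is limited). The gripper opens to 88 mm and grips with 3 to 60 N. Pads are 19 mm wide; open, the fingers measure 130 mm over their backs; the gripper's body (78 mm by 193 mm) begins 47 mm behind the grasp point.
Start: joints at [-53.795, 20.546, 0.682, 0, -70.136, -16.507], TCP at [0.227, -0.635, 0.244] pointing down, gripper open.
Joint ranges: [-176.03, 176.03], [-82.01, 121.73], [-58.28, 71.71], [-173.87, 95.51], [-174.79, -0.11], [-173.66, 173.66]. Speed limits (degrees/s): [136.94, 136.94, 172.46, 180, 180, 180].

INTERFACE

Orientations are given as [roll, pitch, yaw] about the fixed x, y, z axes, in that order (R = Rz(yaw) Ry(pitch) Rx(roll)).
In Python, from plant import r, capture, camera_info gives the robot as it stands. The module is installed in compiled form; this text tells all that it offers.
- The arm moves only by the tool apply_moves, never from a script. Its argument "deltas" is a list of rows, each an object of numbers: "tx", "ty", "tz": the shift along the tool's x, y, z in m; "turn": the turn about the tool's y in rad; "gripper": the finger opening in m, from 0 to 0.0876. A call has 1 to 5 rows; each row is the pose to reach, as a shift and turn from the pose commanded when the call began, along the tool's axes at that moment; what a row does not reach only later rows make up. A row lasts 1/10 s, in which the tool goes at most 50 mm and 8.59 degrees, less where a joint would pass 70% of its speed; a pose out of reach is approached as far as the arm can. A call with a gripper value outside its range is refused whole. The fingers move at their own pace and stop on an object; "newtons" is the grip in N (left out, the last holds). Time passes only in rows, so rows that repeat a pose let the fingers close. It gives the time, the measured TCP pose, the force and the opening at its end, in the units of the state.
- r.get_state(): the state, without advancing time (a new reading comes with each control period).
- capture(name): name is "scene" or "top" or "wrist"; returns (picture, depth): 480x640x3 uint8, red, green, blue; 480x640 float32, m along the optical axis (not along the pixel's ray), 0 where there is no reading.
- camera_info(name): a dict with "K" (3x3 intrinsics, pixels), "k1" (the pictures are not rectified: a ray, as slopes to the right and down, at radius r is drawn at 1 + k1 r^2 times it, then the intrinsics apply), "eye" and "orientation" of the camera in the world; the wrist camera has in their place "tool_from_camera" (4x4, takes a point from camera to tool coordinates, whose origin is the TCP and whose axes are the tool frame's). Camera axes: x right, y up, looking along -z (the intrinsics and any distortion apply to the point x, -y, -z); pixel columns grow to the right and rows downward; lengths in m; the calibration is good to about 2 mm. A picture is of the moment at which its call begins: read the wrist's pose just before it. camera_info takes no time and is no camera call.
- r.close_job(): hands the job in, once; it reports no verdict.
The state is a dict: "time_s": time; "joints": joint angles; "qd": joint speeds; "joint_torque": joint torques, N m; "tcp_pos": TCP position; "eef_rot": TCP orientation; "contact_force": force on the tool from outside, world axes, zero at the start; "moment": the same for the moment, N m; "gripper_width": finger opening in m.
Only numpy, scipy, OpenCV 4.12 (cv2) and the standard library are available. Lean on these libraries where they do the work, as an engineer would, in place of code of your own. Each camera call takes 0.05 s, during which the arm holds its last target.

## Working session

There is one attempt and no reset: what is moved stays moved. The work goes in short steps, Python scripts to look and compute and a tool call to move; the robot and the scene stay as the last step left them, time stands still between calls to the robot, and variables do not carry over. Pictures are saved under pics/ and viewed, and the job is handed in when it is done.

Besides the shell and the picture viewer there is one more tool, called after "Emit:" as name(argument=value, ...) on one line, values as JSON. apply_moves: Moves the arm, as the interface text tells. Its arguments: {"type":"object","properties":{"deltas":{"type":"array","items":{"type":"object","properties":{"tx":{"type":"number"},"ty":{"type":"number"},"tz":{"type":"number"},"turn":{"type":"number"},"gripper":{"type":"number"}}}},"newtons":{"type":"number"}},"required":["deltas"]}

```bash
mkdir -p pics; ls; python3 - <<'E'
from plant import r,capture,camera_info
import cv2,numpy as np
s=r.get_state();print(s)
for n in("scene","top","wrist"):
    p,d=capture(n);cv2.imwrite(f"pics/{n}0.png",p[:,:,::-1]);np.save(f"pics/{n}0.npy",d);print(n,camera_info(n))
E
```

```text
pics
{'time_s': 0.0, 'joints': array([-5.37917300e+01,  2.05918137e+01,  6.32988521e-01, -1.97648720e-02,
       -7.01354663e+01, -1.65075455e+01]), 'qd': array([ 0.02222974, -0.00497045,  0.0760822 ,  0.0173794 ,  0.064929  ,
       -0.06109145]), 'joint_torque': array([ 1.57056500e-03, -5.82719922e+01,  2.93049037e+01,  6.99721187e+00,
        6.69759684e-03, -1.57079594e-04]), 'tcp_pos': array([ 0.22737129, -0.63505844,  0.24261354]), 'eef_rot': array([-8.99043152e+01,  8.98040240e-03,  1.96940007e+01]), 'contact_force': array([-0.72419933, -0.26217246, -0.63300621]), 'moment': array([ 0.02266602,  0.00453918, -0.02855389]), 'gripper_width': 0.08763239381005661}
scene {'K': array([[464.18151502,   0.        , 317.39762624],
       [  0.        , 464.18151502, 239.9988922 ],
       [  0.        ,   0.        ,   1.        ]]), 'k1': -0.09844389046091075, 'eye': array([1.01055702, 0.55874832, 1.37716904]), 'orientation': array([ 31.56854785,  -0.74302772, 141.76403696])}
top {'K': array([[448.5585194 ,   0.        , 315.38689759],
       [  0.        , 448.5585194 , 243.64936727],
       [  0.        ,   0.        ,   1.        ]]), 'k1': 0.011217715924524963, 'eye': array([ 0.26787721, -0.0127696 ,  1.30864369]), 'orientation': array([ 13.62395058,   0.29199874, -87.89006085])}
wrist {'K': array([[390.6684159 ,   0.        , 321.94729004],
       [  0.        , 390.6684159 , 245.30457083],
       [  0.        ,   0.        ,   1.        ]]), 'k1': -0.05754832123544495, 'tool_from_camera': array([[-2.87675793e-05, -9.52806992e-01, -3.03576737e-01,
        -8.22668309e-02],
       [ 1.21470254e-04,  3.03576731e-01, -9.52806986e-01,
        -1.40967763e-01],
       [ 9.99999992e-01, -6.42854938e-05,  1.07004539e-04,
         5.09524848e-04],
       [ 0.00000000e+00,  0.00000000e+00,  0.00000000e+00,
         1.00000000e+00]])}
```

View pics/scene0.png

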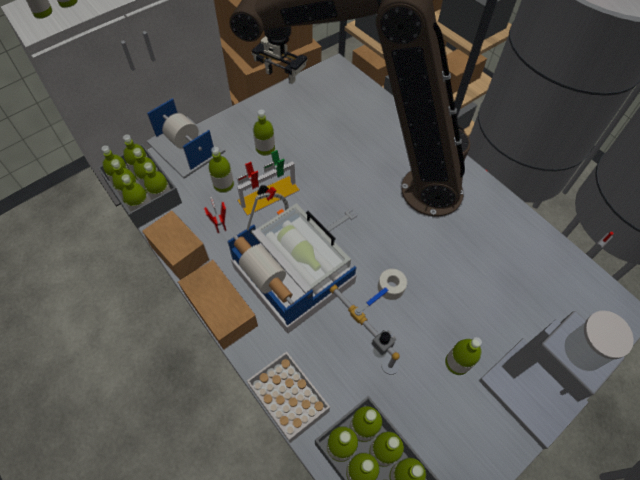

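View pics/top0.png

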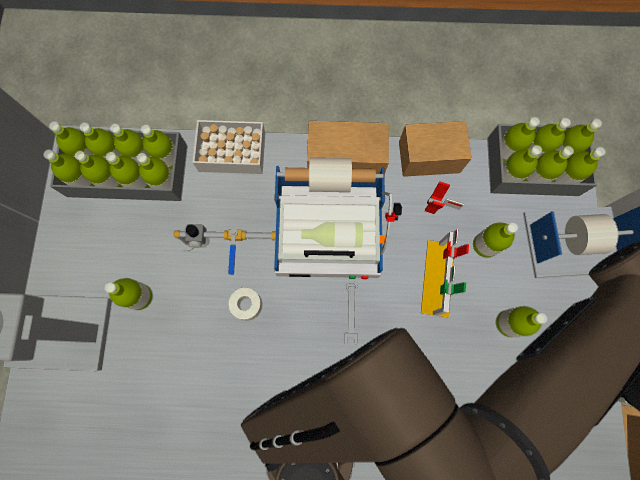

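View pics/wrist0.png

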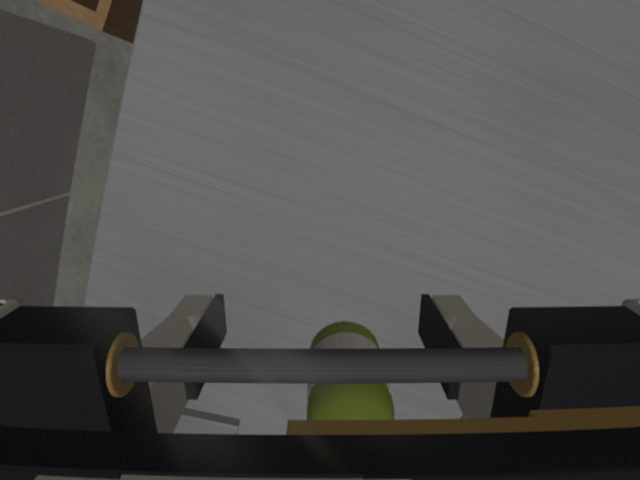

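```bash
cat > h.py <<'E'
import numpy as np,cv2
from scipy.spatial.transform import Rotation as Ro
from plant import r,capture,camera_info
def rot(e): return Ro.from_euler('xyz',e,degrees=True).as_matrix()
def campose(n,s=None):
    c=camera_info(n)
    if n!='wrist': return rot(c['orientation']),np.array(c['eye']),c
    s=s or r.get_state(); R=rot(s['eef_rot']); T=c['tool_from_camera']
    return R@T[:3,:3], R@T[:3,3]+s['tcp_pos'],c
def rays(cp,uv):
    R,e,c=cp
    q=cv2.undistortPoints(np.asarray(uv,float).reshape(-1,1,2),c['K'],np.array([c['k1'],0,0,0.])).reshape(-1,2)
    return np.c_[q[:,0],-q[:,1],-np.ones(len(q))]@R.T
def pts(cp,uv,d):
    return cp[1]+rays(cp,uv)*np.asarray(d).reshape(-1,1)
def onplane(cp,uv,z):
    w=rays(cp,uv); return cp[1]+w*((z-cp[1][2])/w[:,2])[:,None]
def proj(cp,P):
    R,e,c=cp; q=(np.atleast_2d(P)-e)@R; s=np.c_[q[:,0]/-q[:,2],-q[:,1]/-q[:,2]]
    s=s*(1+c['k1']*(s**2).sum(1))[:,None]; return s@c['K'][:2,:2].T+c['K'][:2,2]
def tri(cps,uvs):
    A=np.zeros((3,3));b=np.zeros(3)
    for cp,uv in zip(cps,uvs):
        w=rays(cp,[uv])[0];w/=np.linalg.norm(w);M=np.eye(3)-np.outer(w,w);A+=M;b+=M@cp[1]
    P=np.linalg.solve(A,b); return P
def cloud(cp,d):
    v,u=np.mgrid[:480,:640]; return pts(cp,np.c_[u.ravel(),v.ravel()],d.ravel()).reshape(480,640,3)
def snap(n,tag):
    s=r.get_state();p,d=capture(n);cv2.imwrite(f"pics/{tag}.png",p[:,:,::-1]);np.save(f"pics/{tag}.npy",d)
    return p,d,campose(n,s)
def blobs(p,lo,hi,mina=8):
    m=cv2.inRange(cv2.cvtColor(p,cv2.COLOR_RGB2HSV),lo,hi)
    n,L,st,ce=cv2.connectedComponentsWithStats(m)
    return [(L==i,ce[i],st[i]) for i in range(1,n) if st[i][4]>=mina]
E
python3 - <<'E'
from h import *
for n in("scene","top"):
    p=cv2.imread(f"pics/{n}0.png")[:,:,::-1].copy();d=np.load(f"pics/{n}0.npy");cp=campose(n);C=cloud(cp,d)
    for name,ranges in dict(red=[((0,150,90),(6,255,255)),((174,150,90),(180,255,255))],green=[((60,120,40),(90,255,255))],yellow=[((18,180,100),(28,255,255))],blue=[((108,170,120),(122,255,255))],orange=[((7,200,150),(14,255,255))]).items():
        for lo,hi in ranges:
            for m,ce,st in blobs(p,lo,hi):
                q=C[m&(d>0)]
                if len(q): print(n,name,ce.round(),st[4],'med',np.median(q,0).round(3),'min',np.percentile(q,3,0).round(3),'max',np.percentile(q,97,0).round(3))
a=cv2.imread("pics/top0.png")[170:350,140:540];cv2.imwrite("pics/topc.png",cv2.resize(a,None,fx=2,fy=2,interpolation=2))
a=cv2.imread("pics/scene0.png")[130:350,150:420];cv2.imwrite("pics/scenec.png",cv2.resize(a,None,fx=2.7,fy=2.7,interpolation=2))
E
```

```text
scene red [250. 169.] 80 med [ 0.547 -0.377  0.174] min [ 0.535 -0.386  0.143] max [ 0.56  -0.336  0.194]
scene red [271. 192.] 41 med [ 0.592 -0.172  0.291] min [ 0.58  -0.18   0.271] max [ 0.605 -0.166  0.299]
scene red [223. 206.] 20 med [ 0.688 -0.331  0.126] min [ 0.681 -0.345  0.122] max [ 0.692 -0.318  0.129]
scene red [211. 216.] 47 med [ 0.733 -0.345  0.085] min [ 0.721 -0.36   0.058] max [ 0.746 -0.333  0.128]
scene red [221. 218.] 20 med [ 0.704 -0.338  0.064] min [ 0.699 -0.351  0.057] max [ 0.709 -0.324  0.079]
scene red [612. 233.] 8 med [-0.461  0.55  -0.05 ] min [-0.5    0.544 -0.084] max [-0.455  0.554 -0.044]
scene green [276. 158.] 99 med [ 0.449 -0.366  0.175] min [ 0.437 -0.375  0.146] max [ 0.461 -0.326  0.192]
scene green [280. 171.] 50 med [ 0.451 -0.338  0.125] min [ 0.441 -0.343  0.104] max [ 0.461 -0.334  0.151]
scene yellow [284. 187.] 311 med [ 0.429 -0.351  0.008] min [ 0.395 -0.387  0.001] max [ 0.467 -0.312  0.014]
scene yellow [250. 202.] 170 med [ 0.571 -0.373  0.007] min [ 0.53  -0.401  0.   ] max [ 0.604 -0.337  0.013]
scene yellow [264. 202.] 143 
[... 1555 characters left out ...]
26. 235.] 39 med [0.573 0.25  0.113] min [0.564 0.242 0.105] max [0.583 0.257 0.119]
top yellow [240. 235.] 71 med [0.573 0.212 0.113] min [0.564 0.201 0.103] max [0.587 0.223 0.118]
top yellow [273. 236.] 24 med [0.576 0.122 0.112] min [0.568 0.119 0.105] max [0.586 0.125 0.116]
top yellow [433. 278.] 1320 med [ 0.494 -0.342  0.006] min [ 0.398 -0.374  0.001] max [ 0.594 -0.312  0.011]
top yellow [445. 315.] 28 med [ 0.386 -0.375  0.005] min [ 0.383 -0.383  0.001] max [ 0.392 -0.359  0.01 ]
top blue [231. 259.] 130 med [0.502 0.227 0.131] min [0.467 0.221 0.127] max [0.539 0.233 0.136]
top orange [382. 238.] 34 med [ 0.566 -0.171  0.168] min [ 0.555 -0.176  0.164] max [ 0.573 -0.165  0.171]
```

View pics/topc.png

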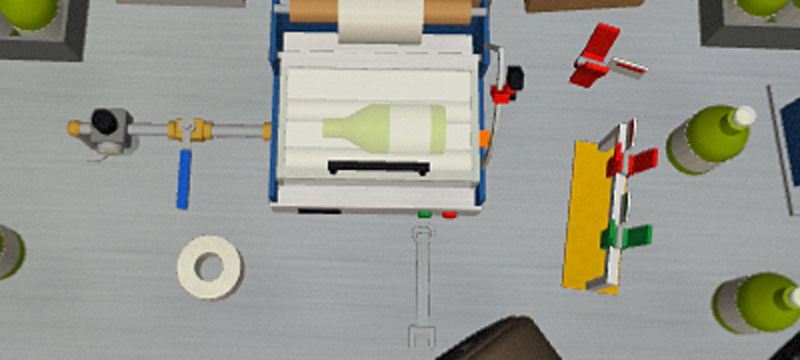

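View pics/scenec.png

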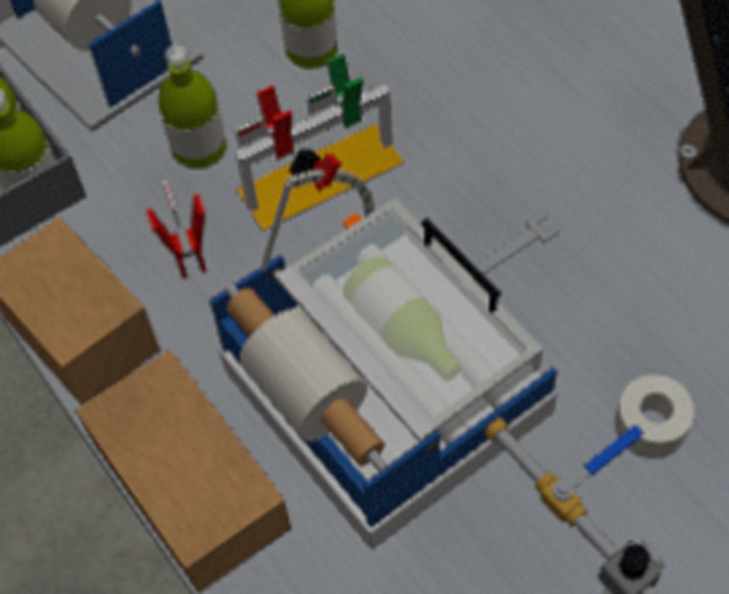

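```bash
cat >> h.py <<'E'
def delta(P,yaw,s=None):
    s=s or r.get_state();R=rot(s['eef_rot']);d=R.T@(np.array(P)-s['tcp_pos']);y0=s['eef_rot'][2]
    print('at',s['tcp_pos'].round(4),s['eef_rot'].round(2),'t',round(s['time_s'],2),'-> txyz',d.round(4),'turn',round(np.radians(-(yaw-y0)),4))
E
python3 - <<'E'
from h import *
def line(q,tag):
    c=q.mean(0)[:2];u,s,v=np.linalg.svd(q[:,:2]-c,full_matrices=False);a=v[0]*np.sign(v[0][0]) ;t=(q[:,:2]-c)@a
    print(tag,'c',c.round(4),'mid',(c+a*(t.min()+t.max())/2).round(4),'len',np.ptp(t).round(3),'yaw',np.degrees(np.arctan2(a[1],a[0])).round(2),'z',np.median(q[:,2]).round(3))
cps={};D={}
for n in("scene","top"):
    p=cv2.imread(f"pics/{n}0.png")[:,:,::-1].copy();d=np.load(f"pics/{n}0.npy");cp=campose(n);C=cloud(cp,d)
    for m,ce,st in blobs(p,(108,170,90),(122,255,255),60):
        if np.linalg.norm(np.median(C[m],0)-[.5,.228,.13])<.05: line(C[m],n+' lever')
    # rail top: white pts at z~.12 near rack
    X,Y,Z=C[...,0],C[...,1],C[...,2]
    m=(abs(X-.5)<.13)&(abs(Y+.35)<.03)&(abs(Z-.119)<.006);line(C[m],n+' rail %d'%m.sum())
    m=(abs(X-.45)<.05)&(abs(Y+.0)<.15)&(abs(Z-.208)<.012)&(p.max(2)<60);line(C[m][:,[1,0,2]],n+' bar(yx) %d'%m.sum())
    # bottles near
    m=(abs(X-.55)<.2)&(abs(Y+.5)<.2)&(Z>.17)&(Z<.21)&(Y<-.4);print('bottle',m.sum(),np.median(C[m],0).round(3))
    m=(abs(X-.55)<.06)&(abs(Y+.36)<.05)&(Z>.15);print('clip',C[m].min(0).round(3),C[m].max(0).round(3))
delta([.5,-.355,.34],-5)
E
```

```text
scene lever c [0.5053 0.2277] mid [0.5071 0.2277] len 0.075 yaw 1.18 z 0.133
scene rail 229 c [ 0.5019 -0.354 ] mid [ 0.4972 -0.3535] len 0.222 yaw -6.62 z 0.12<stdin>:3: RuntimeWarning: Mean of empty slice.
  ret = um.true_divide(
Traceback (most recent call last):
IndexError: index 0 is out of bounds for axis 0 with size 0
```

```bash
python3 - <<'E'
from h import *
def line(q,tag):
    c=q.mean(0)[:2];u,s,v=np.linalg.svd(q[:,:2]-c,full_matrices=False);a=v[0]*np.sign(v[0][0]) ;t=(q[:,:2]-c)@a
    print(tag,'c',c.round(4),'mid',(c+a*(t.min()+t.max())/2).round(4),'len',np.ptp(t).round(3),'yaw',np.degrees(np.arctan2(a[1],a[0])).round(2),'z',np.median(q[:,2]).round(3))
for n in("scene","top"):
    p=cv2.imread(f"pics/{n}0.png")[:,:,::-1].copy();d=np.load(f"pics/{n}0.npy");cp=campose(n);C=cloud(cp,d)
    for m,ce,st in blobs(p,(108,170,90),(122,255,255),60):
        if np.linalg.norm(np.median(C[m],0)-[.5,.228,.13])<.05: line(C[m],n+' lever')
    X,Y,Z=C[...,0],C[...,1],C[...,2]
    m=(abs(X-.5)<.13)&(abs(Y+.35)<.03)&(abs(Z-.119)<.006);line(C[m],n+' rail %d'%m.sum())
    m=(abs(X-.48)<.1)&(abs(Y+.0)<.15)&(Z>.17)&(p.max(2)<50);print(m.sum(),Z[m].min() if m.any() else 0);
    if m.any():line(C[m][:,[1,0,2]],n+' bar(yx) %d'%m.sum())
    m=(abs(X-.55)<.2)&(abs(Y+.5)<.2)&(Z>.17)&(Z<.21)&(Y<-.42);print('bottle',m.sum(),np.median(C[m],0).round(3) if m.any() else 0)
delta([.5,-.355,.34],-6)
E
```

```text
scene lever c [0.5053 0.2277] mid [0.5071 0.2277] len 0.075 yaw 1.18 z 0.133
scene rail 229 c [ 0.5019 -0.354 ] mid [ 0.4972 -0.3535] len 0.222 yaw -6.62 z 0.12
123 0.17895899561804107
scene bar(yx) 123 c [-0.0284  0.5171] mid [-0.0313  0.5172] len 0.126 yaw -1.93 z 0.21
bottle 151 [ 0.592 -0.506  0.193]
top lever c [0.5029 0.2271] mid [0.5026 0.2271] len 0.078 yaw 1.07 z 0.131
top rail 293 c [ 0.4798 -0.3525] mid [ 0.4939 -0.354 ] len 0.218 yaw -6.09 z 0.12
193 0.1730450190456323
top bar(yx) 193 c [-0.0282  0.5112] mid [-0.0312  0.5112] len 0.123 yaw -0.91 z 0.21
bottle 261 [ 0.38  -0.544  0.194]
at [ 0.2274 -0.6352  0.2429] [-8.993e+01  1.000e-02  1.969e+01] t 0.15 -> txyz [ 0.3511 -0.097   0.172 ] turn 0.4484
```

Emit:
apply_moves(deltas=[{"tx": 0.02, "ty": -0.045, "tz": 0, "turn": 0}, {"tx": 0.04, "ty": -0.09, "tz": 0.01, "turn": 0.1}, {"tx": 0.08, "ty": -0.097, "tz": 0.03, "turn": 0.2}, {"tx": 0.12, "ty": -0.097, "tz": 0.055, "turn": 0.3}, {"tx": 0.165, "ty": -0.097, "tz": 0.08, "turn": 0.448}])

```text
invalid input at $.deltas[0]: expected keys tx, ty, tz, turn, gripper
```

```bash
python3 -c "
from h import *
delta([.5,-.355,.34],-6.3)"
```

```text
at [ 0.2274 -0.6352  0.2429] [-8.993e+01  1.000e-02  1.969e+01] t 0.15 -> txyz [ 0.3511 -0.097   0.172 ] turn 0.4537
```

Emit:
apply_moves(deltas=[{"tx": 0.02, "ty": -0.045, "tz": 0, "turn": 0, "gripper": 0.087}, {"tx": 0.04, "ty": -0.09, "tz": 0.01, "turn": 0.1, "gripper": 0.087}, {"tx": 0.08, "ty": -0.097, "tz": 0.03, "turn": 0.2, "gripper": 0.087}, {"tx": 0.12, "ty": -0.097, "tz": 0.055, "turn": 0.3, "gripper": 0.087}, {"tx": 0.165, "ty": -0.097, "tz": 0.08, "turn": 0.45, "gripper": 0.087}])

```text
time_s: 0.65
tcp_pos: [0.3537, -0.5066, 0.3408]
eef_rot: [-90.0, -0.0, -5.9]
contact_force: [1.2, 0.1, -0.6]
gripper_width: 0.087
```

```bash
python3 -c "
from h import *
delta([.5,-.355,.34],-6.3)"
```

```text
at [ 0.3537 -0.5066  0.3408] [-9.00e+01 -3.00e-02 -5.87e+00] t 0.65 -> txyz [0.1301 0.0009 0.1658] turn 0.0076
```

Emit:
apply_moves(deltas=[{"tx": 0.03, "ty": 0, "tz": 0.038, "turn": 0, "gripper": 0.087}, {"tx": 0.06, "ty": 0, "tz": 0.076, "turn": 0.008, "gripper": 0.087}, {"tx": 0.09, "ty": 0, "tz": 0.114, "turn": 0.008, "gripper": 0.087}, {"tx": 0.12, "ty": 0, "tz": 0.152, "turn": 0.008, "gripper": 0.087}, {"tx": 0.13, "ty": 0, "tz": 0.166, "turn": 0.008, "gripper": 0.087}])

```text
time_s: 1.15
tcp_pos: [0.5009, -0.3523, 0.3401]
eef_rot: [-90.0, 0.0, -5.9]
contact_force: [-0.7, 1.5, -0.3]
gripper_width: 0.0871
```

Emit:
apply_moves(deltas=[{"tx": 0, "ty": 0, "tz": 0, "turn": 0, "gripper": 0.087}])

```text
time_s: 1.25
tcp_pos: [0.5, -0.3533, 0.34]
eef_rot: [-90.0, 0.0, -5.8]
contact_force: [-1.0, 0.0, -0.1]
gripper_width: 0.0868
```

```bash
python3 - <<'E'
from h import *
p,d,cp=snap('wrist','w1')
s=r.get_state();print(s['tcp_pos'],s['eef_rot'])
C=cloud(cp,d)
for lo,hi in [((0,130,70),(6,255,255)),((174,130,70),(180,255,255)),((55,100,30),(90,255,255))]:
    for m,ce,st in blobs(p,lo,hi,60):
        q=C[m&(d>0)]
        if len(q):print(ce.round(),st,np.median(q,0).round(4),np.percentile(q,2,0).round(4),np.percentile(q,98,0).round(4))
E
```

```text
[ 0.49904622 -0.3544557   0.34017417] [-8.99873824e+01  4.55926807e-02 -5.89873895e+00]
[511. 165.] [503 161  18   8 124] [ 0.483  -0.1406  0.0501] [ 0.4796 -0.147   0.0421] [ 0.4865 -0.1321  0.053 ]
[299. 273.] [285 241  28  60 869] [ 0.5407 -0.3774  0.1645] [ 0.5318 -0.3874  0.1109] [ 0.5546 -0.3667  0.1893]
[335. 273.] [322 241  27  60 850] [ 0.5436 -0.3458  0.1658] [ 0.5351 -0.3572  0.1114] [ 0.5578 -0.3363  0.1892]
[348. 340.] [338 330  23  19 364] [ 0.6968 -0.3388  0.0266] [ 0.4695 -0.3511  0.0024] [ 0.7013 -0.3235  0.4008]
[346. 402.] [333 383  28  37 929] [ 0.7343 -0.3478  0.1023] [ 0.7272 -0.3628  0.0755] [ 0.7421 -0.3331  0.1238]
[308. 158.] [293 142  20  34 237] [ 0.4465 -0.3588  0.1392] [ 0.4337 -0.3687  0.1364] [ 0.4569 -0.355   0.1741]
[338. 159.] [324 142  29  37 603] [ 0.4475 -0.3336  0.1754] [ 0.4364 -0.3457  0.1378] [ 0.4594 -0.3249  0.1895]
[288. 160.] [283 145  21  34 297] [ 0.4426 -0.3727  0.188 ] [ 0.433  -0.3768  0.1562] [ 0.4548 -0.363   0.1898]
[542. 161.] [533 158  18   7 111] [ 0.4819 -0.1059  0.0499] [ 0.4794 -0.1125  0.0425] [ 0.4852 -0.0965  0.0527]
```

View pics/w1.png

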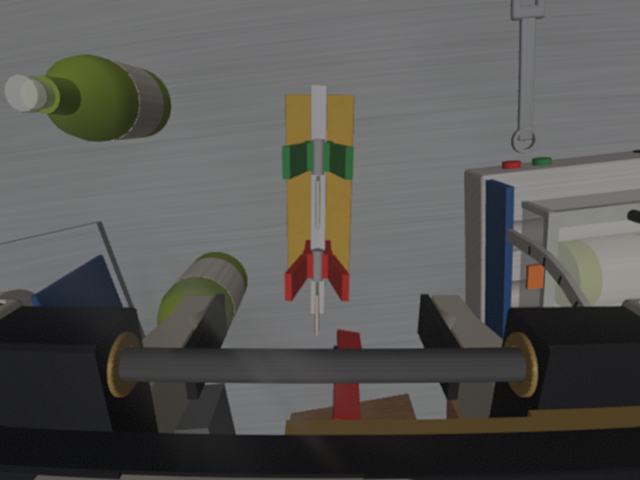

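```bash
python3 - <<'E'
from h import *
p=cv2.imread("pics/w1.png")[:,:,::-1].copy();d=np.load("pics/w1.npy")
s=r.get_state();cp=campose('wrist',s);C=cloud(cp,d)
a=np.radians(-6.3);ux=np.array([np.cos(a),np.sin(a)]);uy=np.array([-ux[1],ux[0]])
X,Y,Z=C[...,0],C[...,1],C[...,2]
hsv=cv2.cvtColor(p,cv2.COLOR_RGB2HSV);red=((hsv[...,0]<7)|(hsv[...,0]>173))&(hsv[...,1]>120)&(hsv[...,2]>40)
for zl,zh in[(.184,.195),(.175,.184),(.16,.175)]:
    m=red&(abs(X-.545)<.03)&(abs(Y+.36)<.05)&(Z>zl)&(Z<zh);q=C[m][:,:2];t=q@ux;w=q@uy
    c=ux*(t.min()+t.max())/2+uy*(w.min()+w.max())/2
    print(m.sum(),'span',np.ptp(t).round(4),np.ptp(w).round(4),'c',c.round(4))
for x0,x1 in[(.4,.43),(.46,.52),(.555,.59)]:
    m=(X>x0)&(X<x1)&(abs(Y+.355)<.025)&(abs(Z-.12)<.004)&(hsv[...,1]<60);q=C[m];print('rail',m.sum(),q.mean(0).round(4),((q[:,:2]@uy).min()/2+(q[:,:2]@uy).max()/2).round(4))
print((np.array([.5445,-.3615])@uy).round(4))
E
```

```text
466 span 0.0242 0.052 c [ 0.545  -0.3631]
201 span 0.0237 0.0483 c [ 0.5441 -0.3631]
299 span 0.0228 0.0432 c [ 0.544  -0.3632]
rail 528 [ 0.4149 -0.3487  0.1199] -0.301
rail 625 [ 0.491  -0.3569  0.12  ] -0.3008
rail 207 [ 0.5786 -0.3677  0.12  ] -0.3018
-0.2996
```

```bash
python3 -c "
from h import *
delta([.5445,-.3628,.168],-6.5)"
```

```text
at [ 0.499  -0.3545  0.3402] [-8.999e+01  5.000e-02 -5.900e+00] t 1.3 -> txyz [ 0.0462  0.1721 -0.0037] turn 0.0105
```

Emit:
apply_moves(deltas=[{"tx": 0.046, "ty": 0.03, "tz": -0.004, "turn": 0.01, "gripper": 0.087}, {"tx": 0.046, "ty": 0.06, "tz": -0.004, "turn": 0.01, "gripper": 0.087}, {"tx": 0.046, "ty": 0.1, "tz": -0.004, "turn": 0.01, "gripper": 0.087}, {"tx": 0.046, "ty": 0.14, "tz": -0.004, "turn": 0.01, "gripper": 0.087}, {"tx": 0.046, "ty": 0.14, "tz": -0.004, "turn": 0.01, "gripper": 0.087}])

```text
time_s: 1.8
tcp_pos: [0.5398, -0.3638, 0.1944]
eef_rot: [-89.8, 0.6, -6.7]
contact_force: [-0.8, -0.9, -0.1]
gripper_width: 0.0873
```

```bash
python3 - <<'E'
from h import *
p,d,cp=snap('wrist','w2')
delta([.5445,-.3628,.168],-6.5)
E
```

```text
at [ 0.5416 -0.3648  0.1984] [-89.94   0.33  -6.68] t 1.85 -> txyz [0.0028 0.0304 0.0023] turn -0.0031
```

View pics/w2.png

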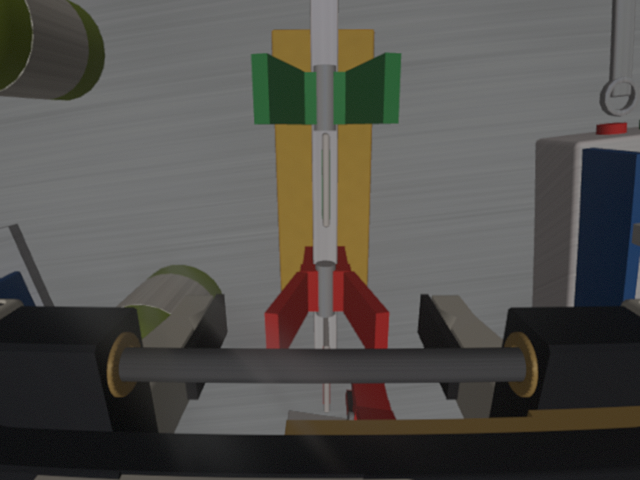

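Emit:
apply_moves(deltas=[{"tx": 0, "ty": 0.01, "tz": 0.002, "turn": 0, "gripper": 0.087}, {"tx": 0, "ty": 0.031, "tz": 0.002, "turn": 0, "gripper": 0.087}, {"tx": 0, "ty": 0.031, "tz": 0.002, "turn": 0, "gripper": 0.087}, {"tx": 0, "ty": 0.031, "tz": 0.002, "turn": 0, "gripper": 0.087}])

```text
time_s: 2.25
tcp_pos: [0.5446, -0.3627, 0.1713]
eef_rot: [-90.0, -0.1, -6.6]
contact_force: [-0.2, -0.7, 0.5]
gripper_width: 0.087
```

```bash
python3 - <<'E'
from h import *
delta([.5445,-.3628,.168],-6.5)
E
```

```text
at [ 0.5446 -0.3627  0.1713] [-90.05  -0.1   -6.59] t 2.25 -> txyz [-0.0001  0.0033 -0.0001] turn -0.0016
```

Emit:
apply_moves(deltas=[{"tx": 0, "ty": 0.003, "tz": 0, "turn": 0, "gripper": 0.06}, {"tx": 0, "ty": 0.003, "tz": 0, "turn": 0, "gripper": 0.04}, {"tx": 0, "ty": 0.003, "tz": 0, "turn": 0, "gripper": 0.022}, {"tx": 0, "ty": 0.003, "tz": 0, "turn": 0, "gripper": 0.022}, {"tx": 0, "ty": 0.003, "tz": 0, "turn": 0, "gripper": 0.022}], newtons=22)

```text
time_s: 2.75
tcp_pos: [0.5442, -0.3622, 0.1668]
eef_rot: [-90.0, -0.0, -6.6]
contact_force: [-0.2, -1.3, 0.3]
gripper_width: 0.0524
```

Emit:
apply_moves(deltas=[{"tx": 0, "ty": 0, "tz": 0, "turn": 0, "gripper": 0.022}, {"tx": 0, "ty": 0, "tz": 0, "turn": 0, "gripper": 0.022}, {"tx": 0, "ty": 0, "tz": 0, "turn": 0, "gripper": 0.022}])

```text
time_s: 3.05
tcp_pos: [0.544, -0.3621, 0.1664]
eef_rot: [-90.0, 0.0, -6.6]
contact_force: [0.4, 0.8, -0.1]
gripper_width: 0.029
```

```bash
python3 - <<'E'
from h import *
p,d,cp=snap('wrist','w3')
print(r.get_state()['contact_force'])
E
```

```text
[ 0.10035739  0.6560195  -0.27156445]
```

View pics/w3.png

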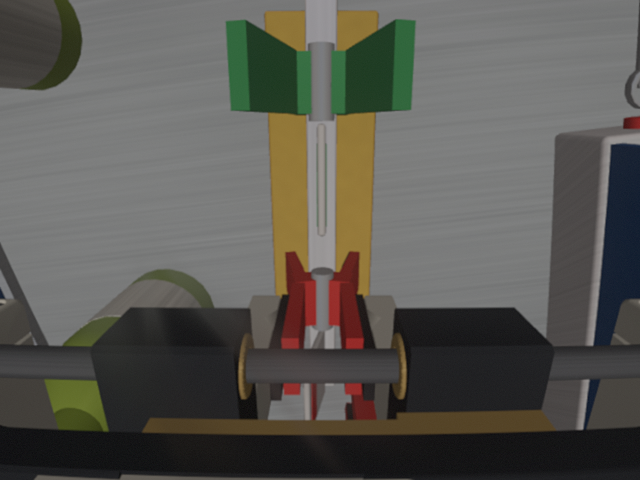

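Emit:
apply_moves(deltas=[{"tx": 0, "ty": -0.02, "tz": 0, "turn": 0, "gripper": 0.022}, {"tx": 0, "ty": -0.05, "tz": 0, "turn": 0, "gripper": 0.022}, {"tx": 0, "ty": -0.09, "tz": 0, "turn": 0, "gripper": 0.022}, {"tx": -0.02, "ty": -0.13, "tz": 0, "turn": 0, "gripper": 0.022}, {"tx": -0.05, "ty": -0.165, "tz": 0, "turn": 0, "gripper": 0.022}])

```text
time_s: 3.6
tcp_pos: [0.4948, -0.3565, 0.3329]
eef_rot: [-90.0, -0.0, -6.6]
contact_force: [0.7, -0.0, -0.8]
gripper_width: 0.028
```

```bash
python3 - <<'E'
from h import *
p,d,cp=snap('wrist','w4')
print(r.get_state()['contact_force'],r.get_state()['gripper_width'])
delta([.42,-.2,.335],-5)
E
```

```text
[-3.49695722  0.50315413  5.05259784] 0.02825010136817675
at [ 0.4918 -0.3574  0.3407] [-90.23  -0.43  -6.59] t 3.65 -> txyz [-0.0894  0.0045  0.1481] turn -0.0277
```

View pics/w4.png

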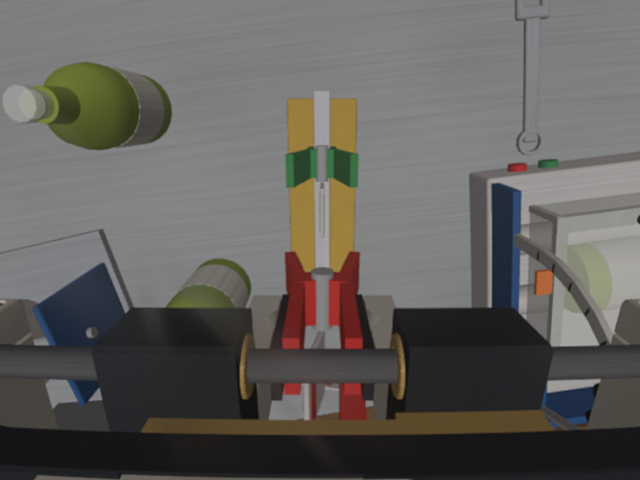

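Clip is held squeezed (red handles u 285–360) and clear of the rail. Carry round the front.

Emit:
apply_moves(deltas=[{"tx": -0.03, "ty": 0, "tz": 0.03, "turn": 0, "gripper": 0.022}, {"tx": -0.055, "ty": 0, "tz": 0.065, "turn": -0.02, "gripper": 0.022}, {"tx": -0.08, "ty": 0, "tz": 0.1, "turn": -0.03, "gripper": 0.022}, {"tx": -0.09, "ty": 0, "tz": 0.145, "turn": -0.05, "gripper": 0.022}, {"tx": -0.095, "ty": 0, "tz": 0.19, "turn": -0.07, "gripper": 0.022}])

```text
time_s: 4.15
tcp_pos: [0.4205, -0.1557, 0.332]
eef_rot: [-90.0, -0.1, -2.6]
contact_force: [1.5, 1.2, -0.5]
gripper_width: 0.0279
```

```bash
python3 - <<'E'
from h import *
delta([.42,.20,.335],1.1)
E
```

```text
at [ 0.4205 -0.1557  0.332 ] [-8.998e+01 -8.000e-02 -2.620e+00] t 4.15 -> txyz [-0.0167 -0.0029  0.3553] turn -0.0649
```

Emit:
apply_moves(deltas=[{"tx": 0, "ty": 0, "tz": 0.045, "turn": -0.02, "gripper": 0.022}, {"tx": 0, "ty": 0, "tz": 0.09, "turn": -0.04, "gripper": 0.022}, {"tx": 0, "ty": 0, "tz": 0.135, "turn": -0.065, "gripper": 0.022}, {"tx": 0, "ty": 0, "tz": 0.18, "turn": -0.065, "gripper": 0.022}, {"tx": 0, "ty": 0, "tz": 0.225, "turn": -0.065, "gripper": 0.022}])

```text
time_s: 4.65
tcp_pos: [0.4315, 0.0698, 0.332]
eef_rot: [-90.0, -0.1, 1.2]
contact_force: [1.6, 0.3, -1.0]
gripper_width: 0.028
```

```bash
python3 - <<'E'
from h import *
delta([.46,.2275,.32],1.1)
E
```

```text
at [0.4315 0.0698 0.332 ] [-8.996e+01 -6.000e-02  1.160e+00] t 4.65 -> txyz [0.0317 0.0121 0.1571] turn 0.0011
```

Emit:
apply_moves(deltas=[{"tx": 0.01, "ty": 0, "tz": 0.04, "turn": 0, "gripper": 0.022}, {"tx": 0.02, "ty": 0, "tz": 0.08, "turn": 0, "gripper": 0.022}, {"tx": 0.03, "ty": 0, "tz": 0.12, "turn": 0, "gripper": 0.022}, {"tx": 0.032, "ty": 0.01, "tz": 0.157, "turn": 0, "gripper": 0.022}, {"tx": 0.032, "ty": 0.012, "tz": 0.157, "turn": 0, "gripper": 0.022}])

```text
time_s: 5.15
tcp_pos: [0.4606, 0.2289, 0.3177]
eef_rot: [-90.1, 0.1, 1.3]
contact_force: [-1.1, -0.4, -1.4]
gripper_width: 0.0282
```

Emit:
apply_moves(deltas=[{"tx": 0, "ty": 0, "tz": 0, "turn": 0, "gripper": 0.022}, {"tx": 0, "ty": 0, "tz": 0, "turn": 0, "gripper": 0.022}])

```text
time_s: 5.35
tcp_pos: [0.4608, 0.225, 0.3198]
eef_rot: [-90.0, -0.0, 1.1]
contact_force: [-0.3, -0.4, -0.9]
gripper_width: 0.0283
```

```bash
python3 - <<'E'
from h import *
p,d,cp=snap('wrist','w5')
C=cloud(cp,d);X,Y,Z=C[...,0],C[...,1],C[...,2]
hsv=cv2.cvtColor(p,cv2.COLOR_RGB2HSV)
m=cv2.inRange(hsv,(106,150,50),(124,255,255))>0
m&=(abs(Z-.13)<.02)&(abs(X-.5)<.07)&(abs(Y-.23)<.06)
q=C[m];top=q[q[:,2]>.127];print(m.sum(),len(top),np.percentile(top,[1,50,99],0).round(4))
c=top[:,:2].mean(0);u,s,v=np.linalg.svd(top[:,:2]-c);print(c,np.degrees(np.arctan(v[0,1]/v[0,0])))
v0,u0=np.nonzero(m);print(u0.min(),u0.max(),v0.min(),v0.max())
delta([.504,.2275,.27],1.1)
E
```

```text
565 561 [[0.4649 0.2214 0.1279]
 [0.4826 0.2277 0.1308]
 [0.5027 0.2335 0.1325]]
[0.48305377 0.22767297] 2.2301170535460875
317 330 224 266
at [0.4609 0.2248 0.3201] [-8.998e+01 -3.000e-02  1.110e+00] t 5.4 -> txyz [0.0431 0.0501 0.0018] turn 0.0001
```

View pics/w5.png

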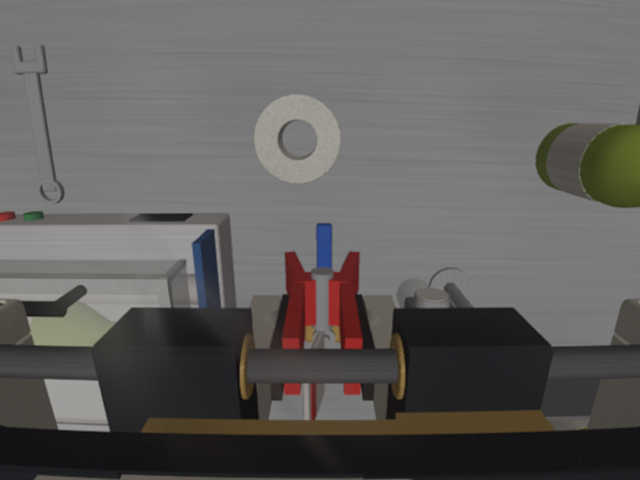

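```bash
python3 - <<'E'
from h import *
for n in("scene","top"):
    d=np.load(f"pics/{n}0.npy");C=cloud(campose(n),d);X,Y,Z=C[...,0],C[...,1],C[...,2]
    m=(abs(X-.57)<.08)&(abs(Y-.34)<.08)&(Z>.14)&(Z<.4);q=C[m];print(q.min(0).round(3),q.max(0).round(3))
d=np.load("pics/w5.npy");p=cv2.imread("pics/w5.png")[:,:,::-1].copy()
m=cv2.inRange(cv2.cvtColor(p,cv2.COLOR_RGB2HSV),(106,150,50),(124,255,255))>0
C=cloud(campose('wrist'),d)
for v in range(226,266,6):
    u=np.nonzero(m[v,300:345])[0]+300
    e=onplane(campose('wrist'),[[u.min()-.5,v],[u.max()+.5,v]],.131)
    print(v,u.min(),u.max(),e.mean(0).round(4))
E
```

```text
[0.566 0.325 0.14 ] [0.594 0.352 0.16 ]
[0.561 0.324 0.141] [0.589 0.351 0.159]
226 318 330 [0.466  0.2273 0.131 ]
232 317 330 [0.4714 0.227  0.131 ]
238 317 330 [0.4769 0.2271 0.131 ]
244 318 330 [0.4825 0.2277 0.131 ]
250 318 330 [0.4881 0.2278 0.131 ]
256 318 330 [0.4937 0.2279 0.131 ]
262 318 330 [0.4994 0.228  0.131 ]
```

```bash
python3 - <<'E'
from h import *
delta([.501,.228,.182],1.3)
E
```

```text
at [0.4609 0.2248 0.3201] [-8.998e+01 -3.000e-02  1.110e+00] t 5.4 -> txyz [0.0401 0.1381 0.0024] turn -0.0034
```

Emit:
apply_moves(deltas=[{"tx": 0.02, "ty": 0.02, "tz": 0.002, "turn": -0.003, "gripper": 0.022}, {"tx": 0.04, "ty": 0.05, "tz": 0.0025, "turn": -0.003, "gripper": 0.022}, {"tx": 0.04, "ty": 0.085, "tz": 0.0025, "turn": -0.003, "gripper": 0.022}, {"tx": 0.04, "ty": 0.085, "tz": 0.0025, "turn": -0.003, "gripper": 0.022}, {"tx": 0.04, "ty": 0.085, "tz": 0.0025, "turn": -0.003, "gripper": 0.022}])

```text
time_s: 5.9
tcp_pos: [0.5011, 0.228, 0.2356]
eef_rot: [-90.0, -0.0, 1.3]
contact_force: [0.7, -0.2, -0.4]
gripper_width: 0.0281
```

```bash
python3 - <<'E'
from h import *
p,d,cp=snap('wrist','w6')
delta([.501,.228,.182],1.3)
m=cv2.inRange(cv2.cvtColor(p,cv2.COLOR_RGB2HSV),(106,150,50),(124,255,255))>0
for v in range(180,290,8):
    u=np.nonzero(m[v,290:355])[0]+290
    if len(u): print(v,u.min(),u.max(),onplane(cp,[[u.min()-.5,v],[u.max()+.5,v]],.131).mean(0).round(4))
E
```

```text
at [0.5016 0.2287 0.2367] [-89.95  -0.13   1.3 ] t 5.95 -> txyz [-0.0007  0.0547 -0.0007] turn -0.0001
204 312 330 [0.4693 0.2272 0.131 ]
212 312 330 [0.4745 0.2273 0.131 ]
220 312 330 [0.4798 0.2274 0.131 ]
228 312 330 [0.4851 0.2275 0.131 ]
236 312 330 [0.4906 0.2276 0.131 ]
244 312 330 [0.4961 0.2278 0.131 ]
252 312 330 [0.5016 0.2279 0.131 ]
260 312 330 [0.5073 0.228  0.131 ]
```

View pics/w6.png

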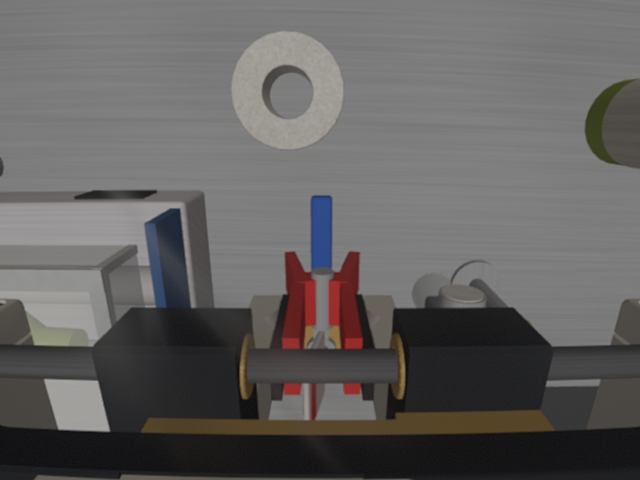

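Emit:
apply_moves(deltas=[{"tx": 0, "ty": 0.015, "tz": 0, "turn": 0, "gripper": 0.022}, {"tx": 0, "ty": 0.03, "tz": 0, "turn": 0, "gripper": 0.022}, {"tx": 0, "ty": 0.045, "tz": 0, "turn": 0, "gripper": 0.022}, {"tx": 0, "ty": 0.054, "tz": 0, "turn": 0, "gripper": 0.022}, {"tx": 0, "ty": 0.054, "tz": 0, "turn": 0, "gripper": 0.022}])

```text
time_s: 6.45
tcp_pos: [0.5008, 0.229, 0.1812]
eef_rot: [-90.0, -0.0, 1.3]
contact_force: [-0.1, 0.8, -0.0]
gripper_width: 0.0279
```

```bash
python3 - <<'E'
from h import *
s=r.get_state();print(s['contact_force'],s['tcp_pos'])
p,d,cp=snap('wrist','w7')
p,d,cp=snap('scene','s7');a=p[220:360,300:460,::-1];cv2.imwrite('pics/s7c.png',cv2.resize(a,None,fx=4,fy=4))
E
```

```text
[-0.07488035  0.77903101 -0.04496968] [0.50081397 0.22896446 0.18121317]
```

View pics/w7.png

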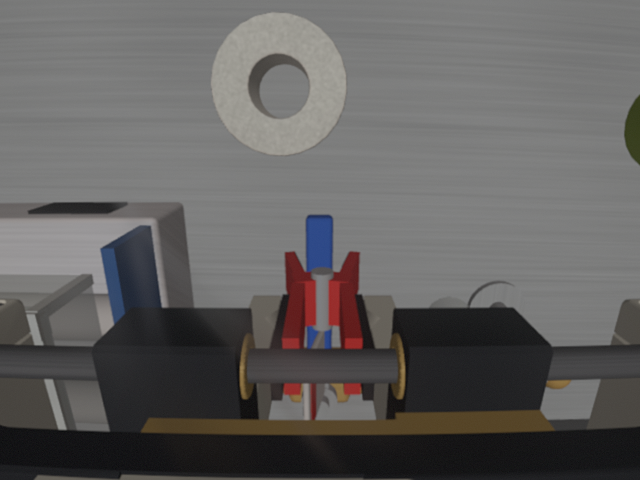

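View pics/s7c.png

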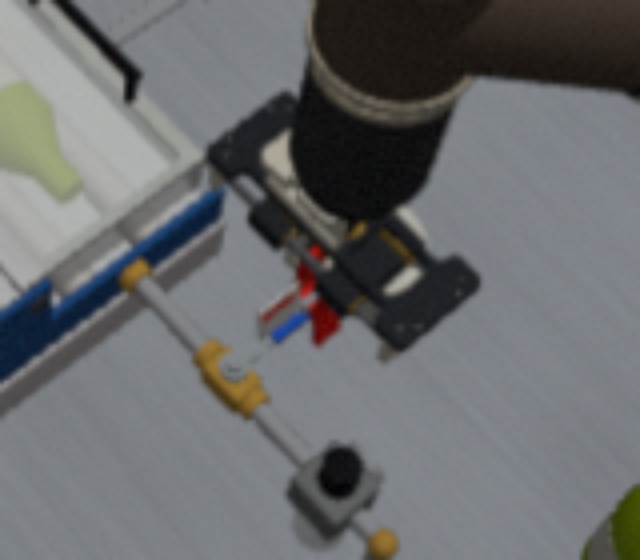

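Emit:
apply_moves(deltas=[{"tx": 0, "ty": 0, "tz": -0.001, "turn": 0, "gripper": 0.035}, {"tx": 0, "ty": 0, "tz": -0.001, "turn": 0, "gripper": 0.05}, {"tx": 0, "ty": 0, "tz": -0.001, "turn": 0, "gripper": 0.075}, {"tx": 0, "ty": 0, "tz": -0.001, "turn": 0, "gripper": 0.087}, {"tx": 0, "ty": 0, "tz": -0.001, "turn": 0, "gripper": 0.087}])

```text
time_s: 7.05
tcp_pos: [0.5009, 0.2279, 0.1807]
eef_rot: [-90.0, -0.0, 1.3]
contact_force: [-0.3, -2.1, 0.6]
gripper_width: 0.0615
```

Emit:
apply_moves(deltas=[{"tx": 0, "ty": 0, "tz": 0, "turn": 0, "gripper": 0.087}, {"tx": 0, "ty": 0, "tz": 0, "turn": 0, "gripper": 0.087}, {"tx": 0, "ty": 0, "tz": 0, "turn": 0, "gripper": 0.087}, {"tx": 0, "ty": 0, "tz": 0, "turn": 0, "gripper": 0.087}])

```text
time_s: 7.45
tcp_pos: [0.5008, 0.2279, 0.1806]
eef_rot: [-90.0, -0.0, 1.3]
contact_force: [-0.5, 0.1, 0.3]
gripper_width: 0.086
```

```bash
python3 - <<'E'
from h import *
p,d,cp=snap('wrist','w8');print(r.get_state()['contact_force'])
E
```

```text
[-0.18413446  0.20730621  0.23719666]
```

View pics/w8.png

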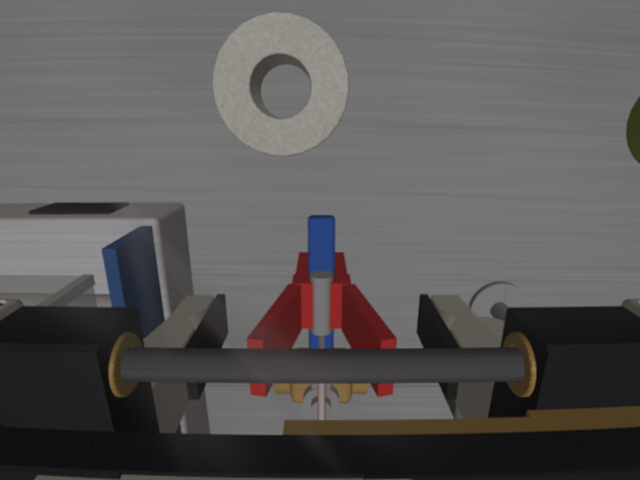

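Emit:
apply_moves(deltas=[{"tx": 0, "ty": -0.02, "tz": 0, "turn": 0, "gripper": 0.087}, {"tx": 0, "ty": -0.06, "tz": 0, "turn": 0, "gripper": 0.087}, {"tx": 0, "ty": -0.1, "tz": 0, "turn": 0, "gripper": 0.087}, {"tx": 0, "ty": -0.14, "tz": -0.02, "turn": 0, "gripper": 0.087}, {"tx": 0, "ty": -0.18, "tz": -0.05, "turn": 0, "gripper": 0.087}])

```text
time_s: 8.0
tcp_pos: [0.5018, 0.1781, 0.362]
eef_rot: [-90.0, 0.0, 1.4]
contact_force: [2.3, 0.5, 0.6]
gripper_width: 0.0871
```

```bash
python3 - <<'E'
from h import *
p,d,cp=snap('wrist','w9')
p,d,cp=snap('top','t9')
p2,d2,cp2=snap('scene','s9')
cv2.imwrite('pics/t9c.png',cv2.resize(p[170:350,140:540,::-1],None,fx=2,fy=2))
cv2.imwrite('pics/s9c.png',cv2.resize(p2[130:350,150:420,::-1],None,fx=2.7,fy=2.7))
print(r.get_state()['joints'].round(1));delta([.45,-.02,.36],-89)
E
```

```text
[  40.5    3.6   -5.6    0.   -80.4 -129.3]
at [0.5029 0.1772 0.3641] [-89.8   -0.31   1.23] t 8.15 -> txyz [-0.0572  0.0031 -0.196 ] turn 1.5748
```

View pics/w9.png

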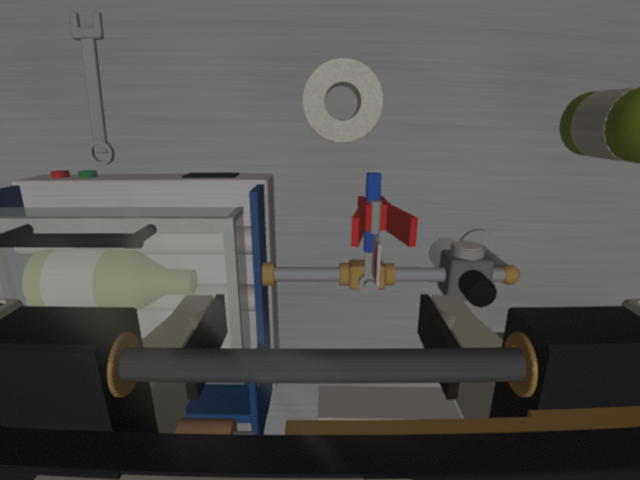

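View pics/s9c.png

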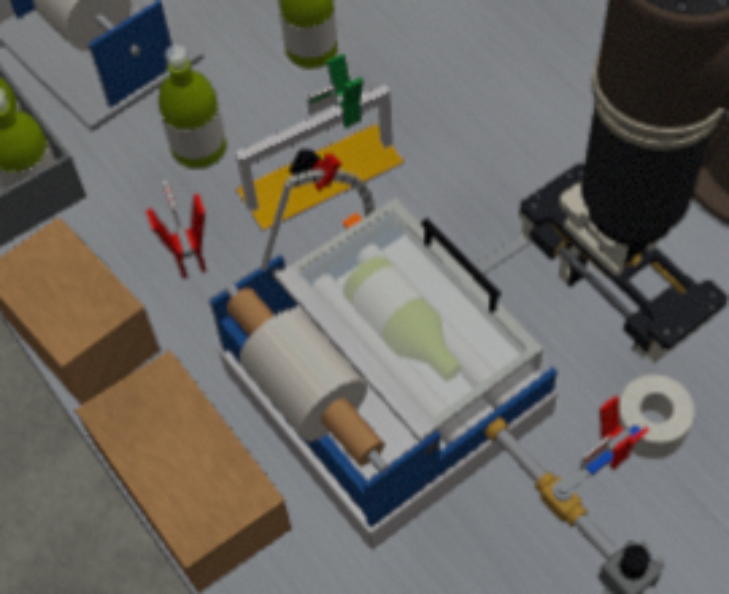

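Emit:
apply_moves(deltas=[{"tx": 0, "ty": 0, "tz": -0.04, "turn": -0.14, "gripper": 0.087}, {"tx": -0.03, "ty": 0, "tz": -0.08, "turn": -0.28, "gripper": 0.087}, {"tx": -0.05, "ty": 0, "tz": -0.12, "turn": -0.42, "gripper": 0.087}, {"tx": -0.05, "ty": 0, "tz": -0.15, "turn": -0.56, "gripper": 0.087}, {"tx": -0.05, "ty": 0, "tz": -0.18, "turn": -0.7, "gripper": 0.087}])

```text
time_s: 8.65
tcp_pos: [0.4551, -0.0043, 0.3602]
eef_rot: [-90.0, -0.0, 41.8]
contact_force: [0.5, -0.4, 0.1]
gripper_width: 0.0873
```

```bash
python3 - <<'E'
from h import *
print(r.get_state()['joints'].round(1));delta([.50,-.01,.35],91.3)
for n,t,(x0,x1,y0,y1) in(("top",'t9',(270,410,160,290)),("scene",'s9',(230,350,160,260))):
    p=cv2.imread(f"pics/{t}.png");d=np.load(f"pics/{t}.npy");C=cloud(campose(n),d)
    cv2.imwrite(f'pics/{t}z.png',cv2.resize(p[y0:y1,x0:x1],None,fx=5,fy=4.5 if 0 else 5,interpolation=2)[:600,:800])
    hsv=cv2.cvtColor(p,cv2.COLOR_BGR2HSV)
    for nm,hs in(('red',((hsv[...,0]<5)|(hsv[...,0]>174))),('or',((hsv[...,0]>6)&(hsv[...,0]<15)))):
        m=hs&(hsv[...,1]>150)&(hsv[...,2]>90)&(abs(C[...,0]-.58)<.05)&(abs(C[...,1]+.172)<.02)&(C[...,2]>.14)
        q=C[m];v,u=np.nonzero(m)
        h=np.array([.672,.165]);w=q[:,[0,2]]-h
        print(n,nm,len(q));
        for a in sorted(zip(u,v,q.round(3).tolist(),np.hypot(w[:,0],w[:,1]).round(3),np.arctan2(w[:,1],-w[:,0]).round(3)),key=lambda t:t[3])[::3]:print(*a)
E
```

```text
[ 24.4  -4.2 -13.8  -0.  -80.4 -72.6]
at [ 0.4551 -0.0043  0.3602] [-8.998e+01 -1.000e-02  4.178e+01] t 8.65 -> txyz [ 0.0297  0.0102 -0.0341] turn -0.8642
top red 79
385 216 [0.594, -0.164, 0.269] 0.13 0.928
386 213 [0.599, -0.165, 0.278] 0.135 0.998
391 214 [0.596, -0.176, 0.282] 0.139 0.992
392 214 [0.595, -0.178, 0.284] 0.142 0.998
394 212 [0.598, -0.182, 0.291] 0.146 1.039
396 216 [0.59, -0.188, 0.285] 0.146 0.973
394 215 [0.591, -0.182, 0.288] 0.147 0.991
389 215 [0.591, -0.171, 0.288] 0.148 0.99
394 214 [0.593, -0.182, 0.291] 0.149 1.011
397 215 [0.591, -0.189, 0.29] 0.149 0.996
386 218 [0.584, -0.164, 0.287] 0.151 0.945
389 216 [0.587, -0.17, 0.293] 0.154 0.985
391 216 [0.586, -0.174, 0.295] 0.156 0.99
392 220 [0.578, -0.177, 0.29] 0.156 0.928
387 217 [0.584, -0.165, 0.296] 0.158 0.976
389 220 [0.578, -0.17, 0.292] 0.158 0.931
392 221 [0.576, -0.177, 0.291] 0.158 0.917
392 216 [0.586, -0.176, 0.298] 0.159 0.996
388 218 [0.581, -0.167, 0.296] 0.159 0.963
389 219 [0.579, -0.17, 0.295] 0.159 0.949
388 220 [0.577, -0.168, 0.293] 0.159 0.932
389 218 [0.581, -0.169, 0.297] 0.16 0.9
[... 817 characters left out ...]
88] 0.148 0.99
268 190 [0.596, -0.18, 0.294] 0.15 1.036
272 192 [0.59, -0.167, 0.293] 0.152 1.002
271 191 [0.591, -0.171, 0.295] 0.153 1.012
271 189 [0.588, -0.174, 0.298] 0.157 1.007
273 188 [0.58, -0.176, 0.295] 0.159 0.956
272 190 [0.589, -0.168, 0.3] 0.159 1.018
274 189 [0.58, -0.17, 0.296] 0.16 0.96
scene or 27
277 212 [0.575, -0.175, 0.169] 0.097 0.039
279 213 [0.572, -0.169, 0.168] 0.1 0.031
280 212 [0.569, -0.168, 0.171] 0.103 0.061
280 211 [0.565, -0.174, 0.166] 0.107 0.009
282 211 [0.561, -0.168, 0.17] 0.111 0.041
281 209 [0.558, -0.178, 0.166] 0.114 0.012
267 199 [0.606, -0.174, 0.264] 0.119 0.982
271 198 [0.597, -0.165, 0.271] 0.13 0.956
270 188 [0.589, -0.179, 0.299] 0.158 1.014
```

View pics/t9z.png

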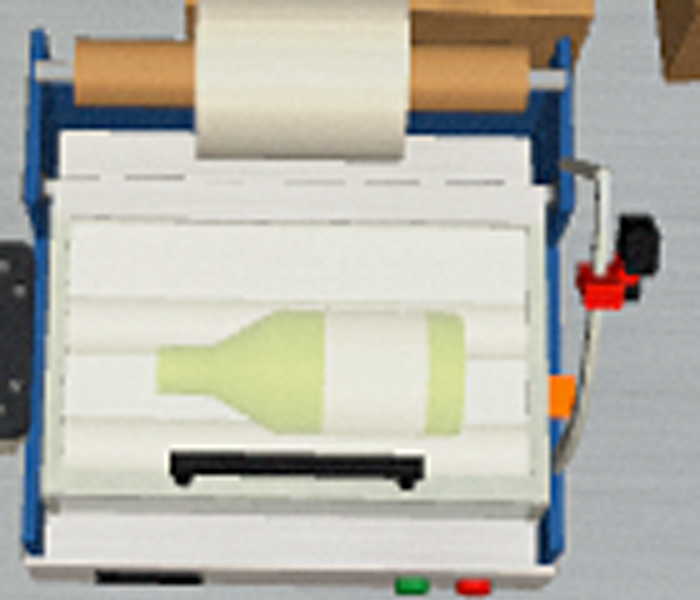

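View pics/s9z.png

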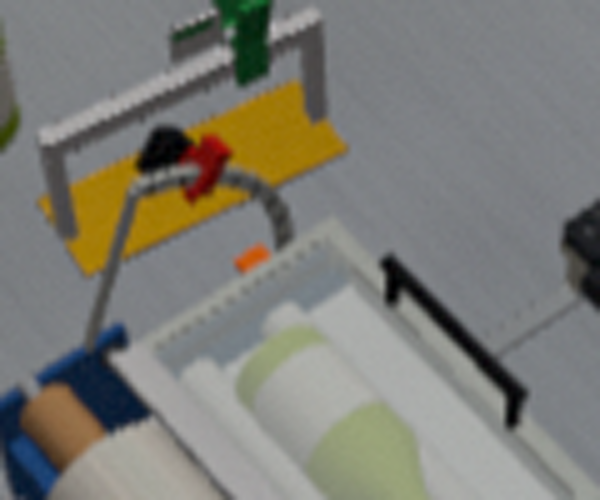

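Emit:
apply_moves(deltas=[{"tx": 0.01, "ty": 0, "tz": -0.01, "turn": -0.14, "gripper": 0.087}, {"tx": 0.02, "ty": 0, "tz": -0.02, "turn": -0.28, "gripper": 0.087}, {"tx": 0.03, "ty": 0, "tz": -0.034, "turn": -0.42, "gripper": 0.087}, {"tx": 0.03, "ty": 0.0, "tz": -0.034, "turn": -0.56, "gripper": 0.087}, {"tx": 0.03, "ty": 0.0, "tz": -0.034, "turn": -0.7, "gripper": 0.087}])

```text
time_s: 9.15
tcp_pos: [0.5012, -0.0088, 0.3591]
eef_rot: [-89.9, 0.1, 81.8]
contact_force: [-0.1, 0.1, 0.2]
gripper_width: 0.0869
```

Emit:
apply_moves(deltas=[{"tx": 0, "ty": 0, "tz": 0, "turn": -0.14, "gripper": 0.087}, {"tx": 0, "ty": 0, "tz": 0, "turn": -0.164, "gripper": 0.087}, {"tx": 0, "ty": 0, "tz": 0, "turn": -0.164, "gripper": 0.087}])

```text
time_s: 9.45
tcp_pos: [0.5009, -0.0087, 0.3599]
eef_rot: [-89.9, 0.0, 90.8]
contact_force: [-1.0, -0.5, 0.5]
gripper_width: 0.087
```

```bash
python3 - <<'E'
from h import *
p,d,cp=snap('wrist','w10');C=cloud(cp,d);X,Y,Z=C[...,0],C[...,1],C[...,2]
m=(p.max(2)<45)&(abs(Z-.208)<.008)&(abs(X-.51)<.05)&(abs(Y+.03)<.08)
q=C[m];print(m.sum(),np.percentile(q,[1,50,99],0).round(4))
c=q[:,:2].mean(0);u,s,v=np.linalg.svd(q[:,:2]-c,full_matrices=False);print(c,np.degrees(np.arctan2(v[0,1],v[0,0])))
for y in np.arange(-.09,.03,.02):
    k=q[abs(q[:,1]-y)<.01];print(y.round(2),len(k),(k[:,0].min()/2+k[:,0].max()/2).round(4),np.ptp(k[:,0]).round(4),k[:,2].max().round(4)) if len(k) else 0
delta([.512,-.01,.203],91.3);print(r.get_state()['joints'].round(1))
E
```

```text
2180 [[ 0.5093 -0.0938  0.2068]
 [ 0.5148 -0.0381  0.2101]
 [ 0.5206  0.0295  0.212 ]]
[ 0.51475785 -0.03602351] 91.15399994125454
-0.09 296 0.516 0.0095 0.2121
-0.07 389 0.5157 0.0105 0.2128
-0.05 370 0.5153 0.0098 0.2124
-0.03 338 0.5145 0.01 0.2127
-0.01 331 0.5144 0.0101 0.2128
0.01 307 0.5141 0.0096 0.2124
at [ 0.501  -0.0087  0.3601] [-8.996e+01  1.000e-02  9.074e+01] t 9.5 -> txyz [-0.0014  0.1571 -0.0111] turn -0.0098
[ 21.5   0.6  -9.2  -0.  -80.2 -20.8]
```

View pics/w10.png

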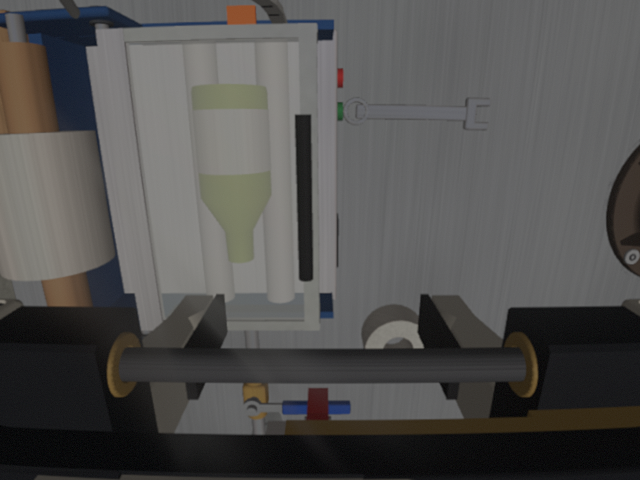

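Emit:
apply_moves(deltas=[{"tx": 0, "ty": 0.03, "tz": -0.0135, "turn": -0.008, "gripper": 0.087}, {"tx": 0, "ty": 0.07, "tz": -0.0135, "turn": -0.008, "gripper": 0.087}, {"tx": 0, "ty": 0.11, "tz": -0.0135, "turn": -0.008, "gripper": 0.087}, {"tx": 0, "ty": 0.14, "tz": -0.0135, "turn": -0.008, "gripper": 0.07}, {"tx": 0, "ty": 0.157, "tz": -0.0135, "turn": -0.008, "gripper": 0.06}])

```text
time_s: 10.0
tcp_pos: [0.5131, -0.0089, 0.2007]
eef_rot: [-89.8, 0.0, 91.2]
contact_force: [0.5, 0.6, 0.1]
gripper_width: 0.0763
```

Emit:
apply_moves(deltas=[{"tx": 0, "ty": 0, "tz": 0, "turn": 0, "gripper": 0.05}, {"tx": 0, "ty": 0, "tz": 0, "turn": 0, "gripper": 0.04}])

```text
time_s: 10.2
tcp_pos: [0.5149, -0.0086, 0.2041]
eef_rot: [-90.0, 0.0, 91.3]
contact_force: [0.6, 0.0, 0.3]
gripper_width: 0.0604
```

```bash
python3 - <<'E'
from h import *
delta([.5145,-.01,.2025],91.2)
p,d,cp=snap('wrist','w11')
E
```

```text
at [ 0.5149 -0.0086  0.2041] [-9.001e+01  2.000e-02  9.131e+01] t 10.2 -> txyz [-0.0014  0.0016  0.0005] turn 0.0019
```

View pics/w11.png

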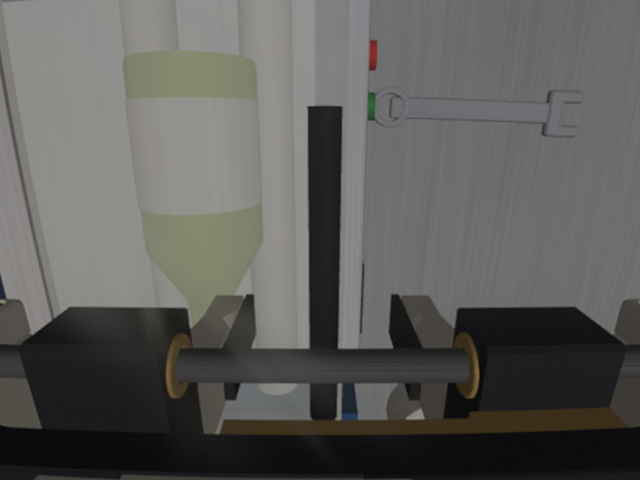

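Emit:
apply_moves(deltas=[{"tx": 0, "ty": 0.0015, "tz": 0, "turn": 0, "gripper": 0.03}, {"tx": 0, "ty": 0.0015, "tz": 0, "turn": 0, "gripper": 0.005}, {"tx": 0, "ty": 0.0015, "tz": 0, "turn": 0, "gripper": 0.005}, {"tx": 0, "ty": 0.0015, "tz": 0, "turn": 0, "gripper": 0.005}, {"tx": 0, "ty": 0.0015, "tz": 0, "turn": 0, "gripper": 0.005}], newtons=20)

```text
time_s: 10.75
tcp_pos: [0.5146, -0.0087, 0.2023]
eef_rot: [-90.0, -0.0, 91.4]
contact_force: [-0.3, -0.6, -0.5]
gripper_width: 0.0167
```

Emit:
apply_moves(deltas=[{"tx": 0, "ty": 0, "tz": 0, "turn": 0, "gripper": 0.005}, {"tx": 0, "ty": 0, "tz": 0, "turn": 0, "gripper": 0.005}])

```text
time_s: 10.95
tcp_pos: [0.5144, -0.0087, 0.2021]
eef_rot: [-90.0, 0.0, 91.4]
contact_force: [-1.6, 0.5, 1.9]
gripper_width: 0.0114
```

```bash
python3 - <<'E'
from h import *
s=r.get_state();print(s['contact_force'],s['tcp_pos'],s['gripper_width'])
# arc: bar rel to start as function of guard angle
b0=np.arctan2(.04,.16);R=np.hypot(.04,.16)
for a in np.arange(0,1.05,.05):
    # x toward +x(rear): tool z = -x => tz negative
    dx=.16-R*np.cos(b0+a);dz=R*np.sin(b0+a)-.04
    print(a.round(2),'ty',(-dz).round(4),'tz',(-dx).round(4))
E
```

```text
[-1.62949697  0.50782054  1.88646974] [ 0.51437868 -0.00866074  0.20214836] 0.01142543919106286
0.0 ty -0.0 tz -0.0
0.05 ty -0.0079 tz -0.0022
0.1 ty -0.0158 tz -0.0048
0.15 ty -0.0235 tz -0.0078
0.2 ty -0.031 tz -0.0111
0.25 ty -0.0383 tz -0.0149
0.3 ty -0.0455 tz -0.019
0.35 ty -0.0524 tz -0.0234
0.4 ty -0.0591 tz -0.0282
0.45 ty -0.0656 tz -0.0333
0.5 ty -0.0718 tz -0.0388
0.55 ty -0.0777 tz -0.0445
0.6 ty -0.0834 tz -0.0505
0.65 ty -0.0887 tz -0.0568
0.7 ty -0.0937 tz -0.0634
0.75 ty -0.0983 tz -0.0702
0.8 ty -0.1026 tz -0.0772
0.85 ty -0.1066 tz -0.0845
0.9 ty -0.1102 tz -0.0919
0.95 ty -0.1134 tz -0.0995
1.0 ty -0.1162 tz -0.1072
```

Emit:
apply_moves(deltas=[{"tx": 0, "ty": -0.008, "tz": -0.002, "turn": 0, "gripper": 0.005}, {"tx": 0, "ty": -0.0235, "tz": -0.008, "turn": 0, "gripper": 0.005}, {"tx": 0, "ty": -0.038, "tz": -0.015, "turn": 0, "gripper": 0.005}, {"tx": 0, "ty": -0.0525, "tz": -0.0235, "turn": 0, "gripper": 0.005}, {"tx": 0, "ty": -0.0655, "tz": -0.0335, "turn": 0, "gripper": 0.005}])

```text
time_s: 11.45
tcp_pos: [0.5456, -0.0081, 0.2675]
eef_rot: [-89.7, 0.0, 91.4]
contact_force: [-8.8, 1.4, -0.1]
gripper_width: 0.0111
```

```bash
python3 - <<'E'
from h import *
s=r.get_state();print(s['contact_force'],s['tcp_pos'],s['gripper_width'])
p,d,cp=snap('wrist','w12')
p,d,cp=snap('scene','s12');cv2.imwrite('pics/s12c.png',cv2.resize(p[130:330,200:420,::-1],None,fx=3,fy=3))
p,d,cp=snap('top','t12');cv2.imwrite('pics/t12c.png',cv2.resize(p[150:300,250:450,::-1],None,fx=4,fy=4))
E
```

```text
[-8.7866934   1.39522188 -0.10673788] [ 0.54561807 -0.00810257  0.26748668] 0.011095856244768469
```

View pics/w12.png

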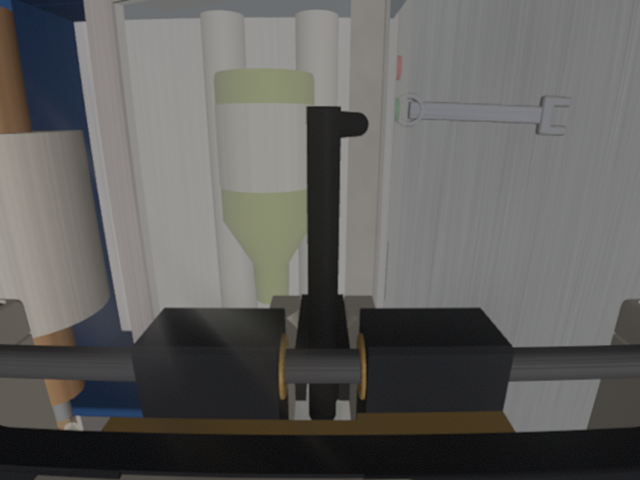

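View pics/s12c.png

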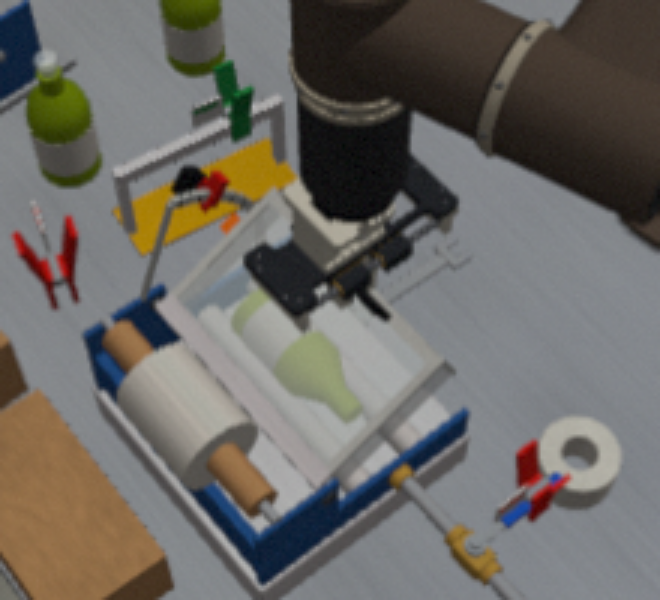

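View pics/t12c.png

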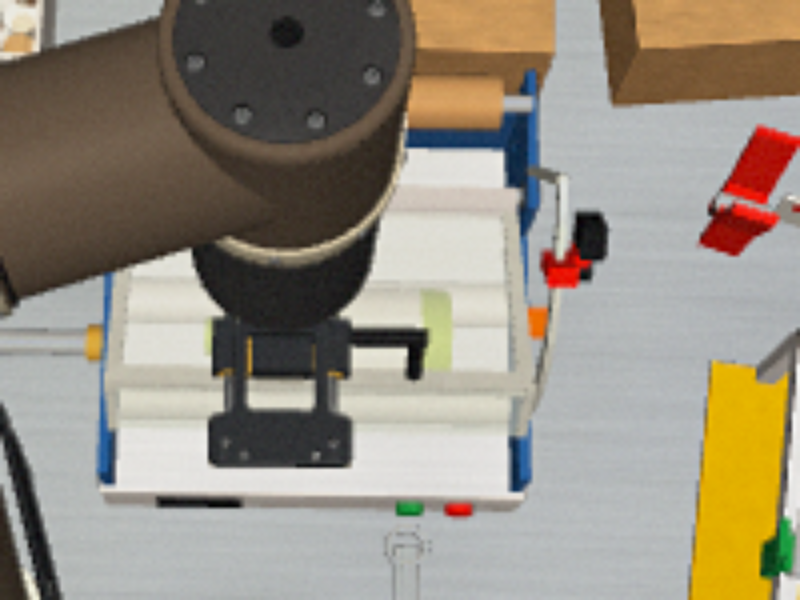

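Emit:
apply_moves(deltas=[{"tx": 0, "ty": -0.012, "tz": -0.011, "turn": 0, "gripper": 0.005}, {"tx": 0, "ty": -0.023, "tz": -0.0235, "turn": 0, "gripper": 0.005}, {"tx": 0, "ty": -0.0325, "tz": -0.037, "turn": 0, "gripper": 0.005}, {"tx": 0, "ty": -0.041, "tz": -0.051, "turn": 0, "gripper": 0.005}, {"tx": 0, "ty": -0.041, "tz": -0.051, "turn": 0, "gripper": 0.005}])

```text
time_s: 12.1
tcp_pos: [0.5994, -0.0074, 0.3117]
eef_rot: [-90.0, 0.1, 91.4]
contact_force: [-11.4, -0.0, 13.2]
gripper_width: 0.0113
```

Emit:
apply_moves(deltas=[{"tx": 0, "ty": 0, "tz": 0, "turn": 0, "gripper": 0.005}, {"tx": 0, "ty": 0, "tz": 0, "turn": 0, "gripper": 0.005}, {"tx": 0, "ty": 0, "tz": 0, "turn": 0, "gripper": 0.005}])

```text
time_s: 12.4
tcp_pos: [0.598, -0.0074, 0.311]
eef_rot: [-90.0, 0.1, 91.4]
contact_force: [-9.7, 0.2, 11.5]
gripper_width: 0.0116
```

```bash
cat > meas.py <<'E'
from h import *
import sys
t=sys.argv[1]
s=r.get_state();print(s['contact_force'].round(1),s['tcp_pos'].round(4),s['eef_rot'].round(2),s['gripper_width'],s['time_s'])
g=s['tcp_pos']+[0,0,.002];print('angle from tcp',np.arctan2(g[2]-.1655,.6745-g[0])-np.arctan2(.04,.16))
for n,(x0,x1,y0,y1) in(('scene',(240,320,160,240)),('top',(340,420,180,260))):
    p,d,cp=snap(n,n+t);cv2.imwrite(f'pics/{n}{t}c.png',cv2.resize(p[y0:y1,x0:x1,::-1],None,fx=7,fy=7,interpolation=cv2.INTER_CUBIC))
    C=cloud(cp,d);hsv=cv2.cvtColor(p,cv2.COLOR_RGB2HSV)
    for nm,hs in(('red',((hsv[...,0]<5)|(hsv[...,0]>174))),('or',((hsv[...,0]>6)&(hsv[...,0]<15)))):
        m=hs&(hsv[...,1]>150)&(hsv[...,2]>90)&(abs(C[...,0]-.6)<.06)&(abs(C[...,1]+.172)<.02)&(C[...,2]>.14)
        q=C[m];v,u=np.nonzero(m)
        if len(q)==0: continue
        w=q[:,[0,2]]-[.6745,.1655];rr=np.hypot(w[:,0],w[:,1]);an=np.arctan2(w[:,1],-w[:,0])
        print(n,nm,len(q),'px',u.mean().round(1),v.mean().round(1),'mean',q.mean(0).round(4),'r',rr.min().round(3),rr.max().round(3),'ang mean',an.mean().round(3),'min/max',np.percentile(an,[5,95]).round(3))
E
python3 meas.py 13
```

```text
[-9.7  0.2 11.5] [ 0.598  -0.0074  0.311 ] [-8.996e+01  7.000e-02  9.139e+01] 0.011596959605557906 12.4
angle from tcp 0.8470752006954573
scene red 47 px 270.5 192.3 mean [ 0.5928 -0.1714  0.2891] r 0.124 0.161 ang mean 0.988 min/max [0.955 1.021]
scene or 27 px 269.4 198.6 mean [ 0.6    -0.1699  0.2656] r 0.101 0.162 ang mean 0.928 min/max [0.868 0.992]
top red 78 px 390.7 216.8 mean [ 0.5857 -0.174   0.2913] r 0.134 0.165 ang mean 0.957 min/max [0.905 1.003]
top or 6 px 384.5 215.7 mean [ 0.5984 -0.1642  0.2582] r 0.104 0.133 ang mean 0.883 min/max [0.846 0.928]
```

View pics/scene13c.png

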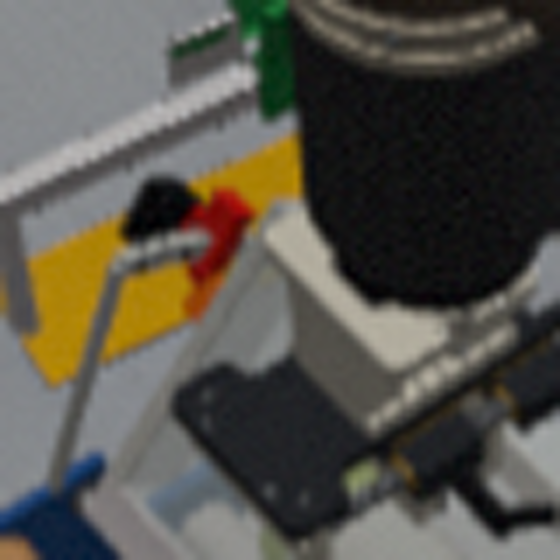

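View pics/top13c.png

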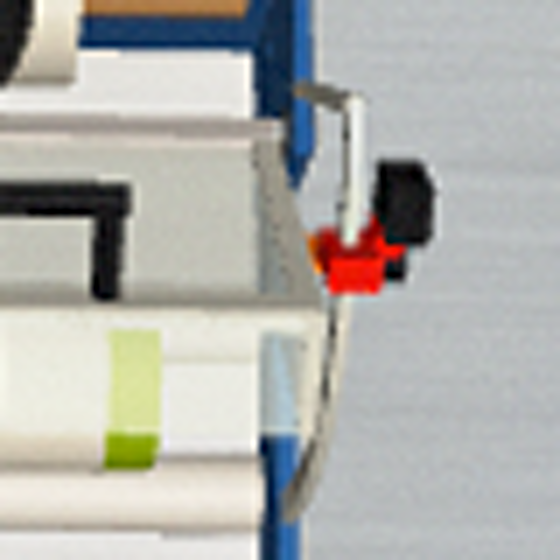

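```bash
cat > ang.py <<'E'
from h import *
import sys
def sil(n,t,y=-.172):
    p=cv2.imread(f"pics/{t}.png")[:,:,::-1].copy();d=np.load(f"pics/{t}.npy");cp=campose(n);C=cloud(cp,d);hsv=cv2.cvtColor(p,cv2.COLOR_RGB2HSV)
    near=(abs(C[...,0]-.6)<.07)&(abs(C[...,1]+.172)<.025)&(C[...,2]>.14)
    for nm,hs in(('red',((hsv[...,0]<=5)|(hsv[...,0]>174))),('or',((hsv[...,0]>6)&(hsv[...,0]<15)))):
        m=(hs&(hsv[...,1]>140)&(hsv[...,2]>90)&near)
        if m.sum()<5: continue
        v,u=np.nonzero(m);w=rays(cp,np.c_[u,v]);P=cp[1]+w*((y-cp[1][1])/w[:,1])[:,None]
        q=P[:,[0,2]]-[.6745,.1655];rr=np.hypot(*q.T);an=np.arctan2(q[:,1],-q[:,0])
        c=q.mean(0);print(t,nm,len(u),'centroid r,ang',np.hypot(*c).round(3),np.arctan2(c[1],-c[0]).round(3),'r5-95',np.percentile(rr,[5,95]).round(3),'ang',np.percentile(an,[5,95]).round(3))
        for lo,hi in((.08,.1),(.1,.12),(.12,.135),(.135,.15),(.15,.17)):
            k=(rr>lo)&(rr<hi)
            if k.sum()>3:print('    ',lo,k.sum(),an[k].mean().round(3))
for a in sys.argv[1:]:
    sil(*a.split(':'))
E
python3 ang.py scene:scene0 top:top0 scene:s12 top:t12 scene:scene13 top:top13
```

```text
scene0 red 43 centroid r,ang 0.148 0.985 r5-95 [0.126 0.163] ang [0.922 1.078]
     0.12 8 0.961
     0.135 11 0.963
     0.15 24 1.0
scene0 or 26 centroid r,ang 0.108 0.377 r5-95 [0.101 0.167] ang [-0.027  1.04 ]
     0.1 18 0.081
     0.15 4 1.028
top0 red 82 centroid r,ang 0.163 0.974 r5-95 [0.092 0.227] ang [0.759 1.083]
     0.08 6 0.773
     0.1 9 0.824
     0.12 8 0.874
     0.135 7 0.912
     0.15 10 0.97
top0 or 40 centroid r,ang 0.109 -0.069 r5-95 [0.099 0.125] ang [-0.455  0.262]
     0.08 4 -0.27
     0.1 28 -0.117
     0.12 8 0.156
s12 red 47 centroid r,ang 0.147 0.981 r5-95 [0.125 0.163] ang [0.914 1.076]
     0.12 11 0.957
     0.135 12 0.959
     0.15 24 1.0
s12 or 31 centroid r,ang 0.12 0.704 r5-95 [0.102 0.168] ang [0.415 1.043]
     0.1 19 0.496
     0.12 5 0.889
     0.15 6 1.003
t12 red 81 centroid r,ang 0.162 0.973 r5-95 [0.092 0.226] ang [0.759 1.084]
     0.08 6 0.773
     0.1 9 0.824
     0.12 8 0.874
     0.135 7 0.912
     0.15 10 0.97
t12 or 33 centroid r,ang 0.098 0.286 r5-95 [0.081 0.122] ang [-0.084  0.572]
     0.08 16 0.115
     0.1 12 0.433
scene13 red 48 centroid r,ang 0.147 0.98 r5-95 [0.125 0.163] ang [0.905 1.086]
     0.12 11 0.938
     0.135 12 0.958
     0.15 25 1.004
scene13 or 27 centroid r,ang 0.123 0.907 r5-95 [0.102 0.168] ang [0.821 1.029]
     0.1 15 0.869
     0.12 6 0.902
     0.15 5 0.994
top13 red 81 centroid r,ang 0.166 0.98 r5-95 [0.096 0.227] ang [0.774 1.087]
     0.08 6 0.773
     0.1 9 0.824
     0.12 8 0.874
     0.135 7 0.912
     0.15 10 0.97
top13 or 6 centroid r,ang 0.071 0.582 r5-95 [0.061 0.083] ang [0.488 0.678]
```

```bash
cat > ang2.py <<'E'
from h import *
import sys
for a in sys.argv[1:]:
    n,t=a.split(':')
    p=cv2.imread(f"pics/{t}.png")[:,:,::-1].copy();d=np.load(f"pics/{t}.npy");cp=campose(n);C=cloud(cp,d);hsv=cv2.cvtColor(p,cv2.COLOR_RGB2HSV)
    q=C[...,[0,2]]-[.6745,.1655];rr=np.hypot(q[...,0],q[...,1]);an=np.arctan2(q[...,1],-q[...,0])
    near=(rr<.168)&(abs(C[...,1]+.172)<.022)&(C[...,2]>.14)&(q[...,0]<0)
    for nm,hs in(('red',((hsv[...,0]<=5)|(hsv[...,0]>174))&(rr>.118)),('or',((hsv[...,0]>6)&(hsv[...,0]<15)&(rr<.124)))):
        m=(hs&(hsv[...,1]>140)&(hsv[...,2]>80)&near)
        if m.any(): print(t,nm,m.sum(),'ang mean',an[m].mean().round(3),np.percentile(an[m],[5,50,95]).round(3),'r',rr[m].min().round(3),rr[m].max().round(3),'y',C[m][:,1].min().round(3),C[m][:,1].max().round(3),'perp off mm',((an[m].max()-an[m].min())*rr[m].mean()*1000).round(1))
E
python3 ang2.py scene:scene0 top:top0 scene:s9 top:t9 scene:s12 top:t12 scene:scene13 top:top13
```

```text
scene0 red 47 ang mean 0.987 [0.954 0.986 1.028] r 0.124 0.161 y -0.185 -0.164 perp off mm 18.1
scene0 or 20 ang mean 0.12 [-0.005  0.024  0.975] r 0.1 0.122 y -0.179 -0.165 perp off mm 111.7
top0 red 83 ang mean 0.956 [0.903 0.962 1.005] r 0.131 0.164 y -0.19 -0.163 perp off mm 19.8
top0 or 39 ang mean 0.015 [-0.014  0.015  0.053] r 0.1 0.122 y -0.176 -0.165 perp off mm 8.7
s9 red 51 ang mean 0.991 [0.943 0.991 1.024] r 0.125 0.162 y -0.187 -0.162 perp off mm 20.5
s9 or 21 ang mean 0.116 [-0.004  0.032  0.963] r 0.099 0.122 y -0.178 -0.167 perp off mm 109.2
t9 red 81 ang mean 0.957 [0.908 0.965 1.008] r 0.129 0.165 y -0.189 -0.164 perp off mm 19.9
t9 or 21 ang mean 0.007 [-0.02   0.004  0.034] r 0.099 0.122 y -0.177 -0.165 perp off mm 9.7
s12 red 57 ang mean 0.989 [0.943 0.988 1.023] r 0.124 0.163 y -0.188 -0.161 perp off mm 21.1
s12 or 20 ang mean 0.532 [0.446 0.488 0.966] r 0.101 0.122 y -0.176 -0.166 perp off mm 59.6
t12 red 81 ang mean 0.957 [0.906 0.967 1.008] r 0.131 0.164 y -0.189 -0.164 perp off mm 19.8
t12 or 32 ang mean 0.458 [0.433 0.456 0.484] r 0.1 0.123 y -0.175 -0.163 perp off mm 7.6
scene13 red 59 ang mean 0.984 [0.938 0.982 1.023] r 0.124 0.161 y -0.184 -0.162 perp off mm 15.9
scene13 or 18 ang mean 0.913 [0.865 0.902 0.989] r 0.101 0.124 y -0.177 -0.165 perp off mm 16.6
top13 red 81 ang mean 0.957 [0.906 0.965 1.002] r 0.134 0.165 y -0.19 -0.164 perp off mm 20.5
top13 or 4 ang mean 0.865 [0.844 0.869 0.881] r 0.104 0.122 y -0.166 -0.163 perp off mm 4.8
```

Emit:
apply_moves(deltas=[{"tx": 0, "ty": -0.003, "tz": -0.003, "turn": 0, "gripper": 0.005}, {"tx": 0, "ty": -0.006, "tz": -0.008, "turn": 0, "gripper": 0.005}, {"tx": 0, "ty": -0.0085, "tz": -0.012, "turn": 0, "gripper": 0.005}, {"tx": 0, "ty": -0.0085, "tz": -0.012, "turn": 0, "gripper": 0.005}, {"tx": 0, "ty": -0.0085, "tz": -0.012, "turn": 0, "gripper": 0.005}])

```text
time_s: 13.0
tcp_pos: [0.6107, -0.0071, 0.3173]
eef_rot: [-89.9, 0.1, 91.4]
contact_force: [-5.2, -4.4, 1.9]
gripper_width: 0.0111
```

```bash
python3 meas.py 14|head -2; python3 ang2.py scene:scene14 top:top14
```

```text
[-5.2 -4.4  1.9] [ 0.6107 -0.0071  0.3173] [-8.993e+01  7.000e-02  9.136e+01] 0.011111447700820344 13.0
angle from tcp 0.9324253830274684
scene14 red 44 ang mean 0.989 [0.955 0.989 1.016] r 0.13 0.163 y -0.189 -0.163 perp off mm 16.5
scene14 or 15 ang mean 0.988 [0.963 0.985 1.015] r 0.105 0.122 y -0.175 -0.164 perp off mm 7.7
top14 red 78 ang mean 0.958 [0.907 0.967 1.008] r 0.133 0.164 y -0.19 -0.163 perp off mm 20.5
top14 or 7 ang mean 0.957 [0.952 0.958 0.961] r 0.108 0.119 y -0.171 -0.164 perp off mm 1.1
```

View pics/scene14c.png

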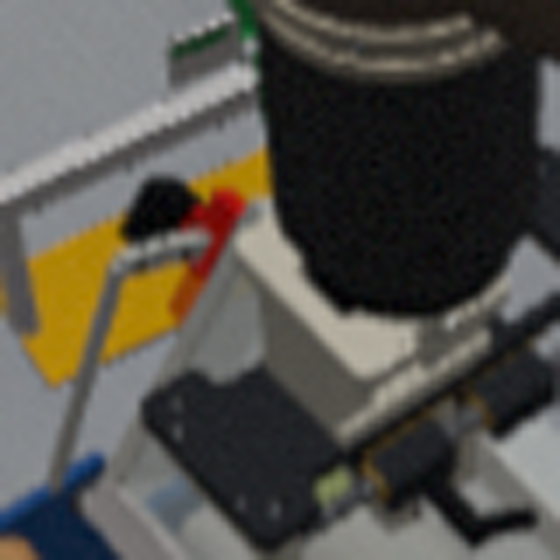

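View pics/top14c.png

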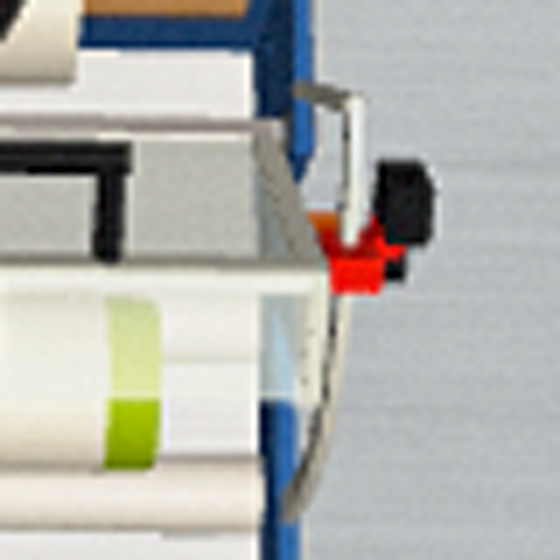

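```bash
python3 - <<'E'
from h import *
for n,ts in(('scene',['scene0','s9','s12','scene13','scene14']),('top',['top0','t9','t12','top13','top14'])):
  A=[];G=[]
  for t in ts:
    p=cv2.imread(f"pics/{t}.png")[:,:,::-1].copy();d=np.load(f"pics/{t}.npy");cp=campose(n);C=cloud(cp,d);hsv=cv2.cvtColor(p,cv2.COLOR_RGB2HSV)
    q=C[...,[0,2]]-[.6745,.1655];rr=np.hypot(q[...,0],q[...,1]);an=np.arctan2(q[...,1],-q[...,0])
    m=(rr<.168)&(abs(C[...,1]+.170)<.009)&(q[...,0]<0)&((hsv[...,0]<=5)|(hsv[...,0]>174))&(hsv[...,1]>140)&(hsv[...,2]>70)&(rr>.118)&(C[...,2]>.2)
    A+=list(an[m]);G+=list(rr[m])
  A=np.array(A);G=np.array(G)
  for lo in np.arange(.118,.165,.007):
    k=(G>=lo)&(G<lo+.007)
    if k.sum()>1:print(n,lo.round(3),k.sum(),'ang',A[k].mean().round(3),A[k].min().round(3),A[k].max().round(3),'perp mm rel .95',((A[k].mean()-.95)*lo*1e3).round(1))
E
python3 - <<'E'
import cv2
a=cv2.imread('pics/scene14.png')[175:215,250:295];cv2.imwrite('pics/z14.png',cv2.resize(a,None,fx=14,fy=14,interpolation=cv2.INTER_NEAREST))
E
```

```text
scene 0.118 4 ang 0.977 0.97 0.986 perp mm rel .95 3.1
scene 0.125 19 ang 1.002 0.974 1.031 perp mm rel .95 6.5
scene 0.132 27 ang 0.997 0.966 1.019 perp mm rel .95 6.2
scene 0.139 42 ang 0.982 0.925 1.063 perp mm rel .95 4.4
scene 0.146 67 ang 0.988 0.921 1.07 perp mm rel .95 5.6
scene 0.153 59 ang 0.977 0.919 1.012 perp mm rel .95 4.1
scene 0.16 31 ang 0.97 0.939 1.005 perp mm rel .95 3.3
top 0.125 6 ang 0.938 0.911 0.975 perp mm rel .95 -1.5
top 0.132 16 ang 0.972 0.914 0.985 perp mm rel .95 3.0
top 0.139 30 ang 0.974 0.947 0.983 perp mm rel .95 3.4
top 0.146 39 ang 0.963 0.922 0.979 perp mm rel .95 2.0
top 0.153 95 ang 0.947 0.897 0.983 perp mm rel .95 -0.5
top 0.16 100 ang 0.938 0.901 0.979 perp mm rel .95 -1.9
```

View pics/z14.png

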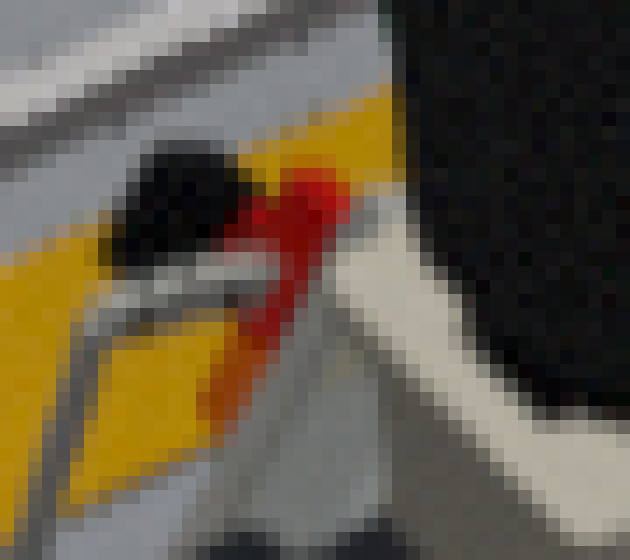

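Emit:
apply_moves(deltas=[{"tx": 0, "ty": 0, "tz": 0, "turn": 0, "gripper": 0.005}, {"tx": 0, "ty": 0, "tz": 0, "turn": 0, "gripper": 0.005}, {"tx": 0, "ty": 0, "tz": 0, "turn": 0, "gripper": 0.005}, {"tx": 0, "ty": 0, "tz": 0, "turn": 0, "gripper": 0.005}, {"tx": 0, "ty": 0, "tz": 0, "turn": 0, "gripper": 0.005}])

```text
time_s: 13.6
tcp_pos: [0.6105, -0.0071, 0.3173]
eef_rot: [-89.9, 0.1, 91.4]
contact_force: [-4.0, -4.0, 2.4]
gripper_width: 0.0111
```

```bash
python3 meas.py 15|head -2; python3 ang2.py scene:scene15 top:top15; python3 - <<'E'
from h import *
snap('wrist','w15')
E
```

```text
[-4.  -4.   2.4] [ 0.6105 -0.0071  0.3173] [-8.993e+01  7.000e-02  9.136e+01] 0.01108311883142278 13.6
angle from tcp 0.9316539315697171
scene15 red 44 ang mean 0.991 [0.957 0.988 1.026] r 0.129 0.163 y -0.186 -0.162 perp off mm 16.2
scene15 or 17 ang mean 0.974 [0.937 0.982 0.997] r 0.104 0.124 y -0.176 -0.164 perp off mm 9.1
top15 red 77 ang mean 0.958 [0.906 0.966 1.009] r 0.134 0.165 y -0.19 -0.164 perp off mm 19.8
top15 or 7 ang mean 0.954 [0.95  0.954 0.959] r 0.108 0.115 y -0.171 -0.164 perp off mm 1.2
```

View pics/w15.png

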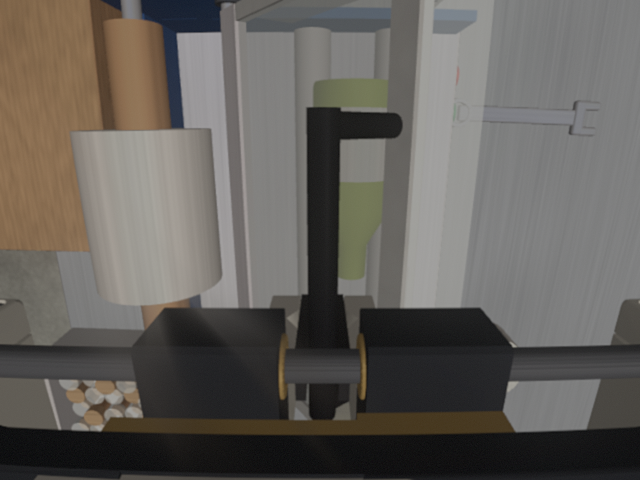

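View pics/scene15.png

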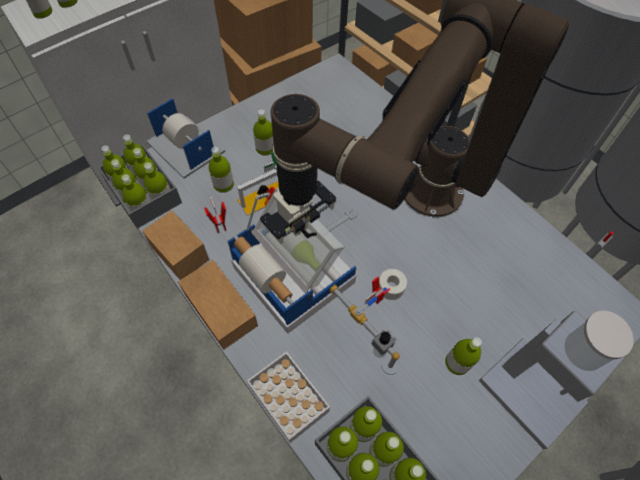

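View pics/top15.png

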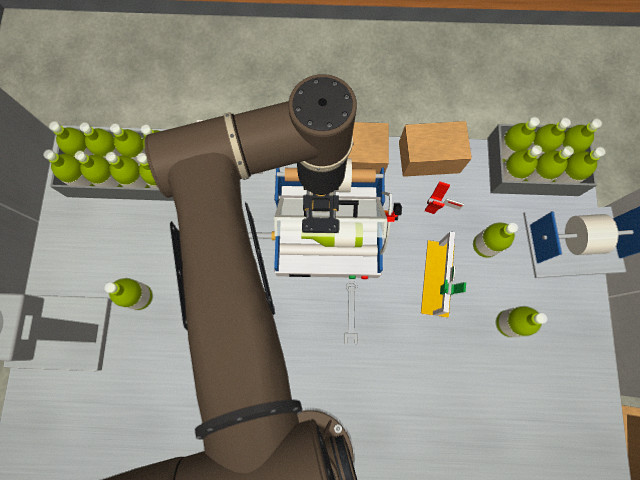

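```bash
python3 -c "
from plant import r
print(r.close_job());print(r.get_state()['time_s'])"
```

```text
the job is handed in; nothing more can be done
None
the job is handed in; nothing more can be done
```

I took the red clip off the rack, carried it round the front of the machine and clipped it onto the blue lever. I then let go of it and raised the guard by its black bar to the red mark. I handed the job in at about 13.8 s with the gripper still holding the bar at 20 N; no verdict was reported.

**Last checks**
- **Clip and lever:** the clip sits symmetrically on the sleeve. The lever showed no visible turn when I looked after letting go, and in the last scene picture the clip was still on it.
- **Pointer and mark:** the pointer and red index line up in both the scene and top views, at 0.974 against 0.991 rad and 0.954 against 0.958 rad. Allowing for which faces each camera sees, I put the mark at about 0.94 rad. The guard angle worked out from the arm position is 0.93 rad, so the difference is about 0.01–0.02 rad against a tolerance of about 0.066 rad.
- **At rest:** the arm moved only 0.2 mm over the last 0.6 s.
- **Bystanders:** in the last pictures the green clip, bottles, label roll and spanner look to be where they started.

**Disagreements**
- **Camera readings:** the two cameras differ by about 0.02–0.03 rad in absolute angle, though each agrees with itself on pointer against mark.
- **Force on the lift:** my hinge estimate was slightly off, which left about 15 N on the bar part-way up. I corrected the path, and about 6 N of steady force remained at the end.

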